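Add a die segment to the press-brake die line

ROBOT

A 7-joint arm with a two-finger parallel gripper is mounted at the origin on the work surface. World frame = base frame: x ahead of the robot, y to its left, z up, the work surface at z = 0. Lengths are in m, angles in rad, forces in N, time in s.
With the tool pointing down it reaches from about 0.425 to 0.875 m from the base axis. Payload 4.7 kg.
Tool frame: the origin (TCP) lies on the centre line of the jaws, within the pads' length; the fingertips stand 8 mm ahead of it and the grasp point (between the pads) lies 11 mm behind it; z points along the fingers, y is the direction in which the jaws open and shut (so a half turn about z gives the same grasp; the last joint's range is limited). The gripper opens to 87 mm and grips with 3 to 60 N. Pads are 19 mm wide; open, the fingers measure 117 mm over their backs; the gripper's body (75 mm by 190 mm) begins 51 mm behind the grasp point.
Start: joints at [0.014, 0.321, -0.07, 1.45, 0.023, 1.371, -0.057], TCP at [0.65, -0, 0.231] pointing down, gripper open.
Joint ranges: [-2.86, 2.86], [-0.3, 2.09], [-1.38, 1.24], [0.06, 2.45], [-1.56, 4.7], [0.09, 2.05], [-2.69, 2.69]. Speed limits (rad/s): [2.57, 2.57, 3.14, 3.14, 3.14, 3.14, 3.14].

INTERFACE

Orientations are given as a rotation vector (axis times angle).
In Python, from bench import status, optics, order gives the robot as it stands.
- The arm moves only by the tool step_arm, never from a script. Its argument "rows" is a list of rows, each a list of 3 entries, a list of its own where there are three numbers: the turn, a rotation vector about the tool's x, y, z in degrees, then the shift along the tool's x, y, z in mm, then the finger opening in mm, from 0 to 87. A call has 1 to 12 rows; each row shifts and turns the pose as measured when the row begins, along the tool's axes as they then stand; what a row does not reach is not made up. A row lasts 1/12 s, in which the tool goes at most 41.7 mm and 7.16 degrees, less where a joint would pass 70% of its speed; a pose out of reach is approached as far as the arm can. A call is refused whole if a number of a shift passes 41.7 or a number of a turn 7.16, either way. A call with a gripper value outside its range is refused whole. The fingers move at their own pace and stop on an object; "grip_force" is the grip in N (left out, the last holds). Time passes only in rows, so rows that do not move let the fingers close. It gives the time, the measured TCP pose, the force and the opening at its end, in the units of the state.
- status.get_state(): the state, without advancing time (a new reading comes with each control period).
- optics.get_image(name): name is "scene" or "side" or "wrist"; returns a dict with "frame" (420x560x3 uint8, red, green, blue), "range_z" (420x560 float32, m along the optical axis (not along the pixel's ray), 0 where there is no reading), "K" (3x3 intrinsics, pixels), "k1" (the pictures are not rectified: a ray, as slopes to the right and down, at radius r is drawn at 1 + k1 r^2 times it, then the intrinsics apply), "R" (3x3) and "t" (3): a world point X has camera coordinates R X + t. Camera axes: x right, y down, z forward; pixel columns grow to the right and rows downward; lengths in m; the calibration is good to about 2 mm. A picture is of the moment at which its call begins.
- order.close_job(): hands the job in, once; it reports no verdict.
The state is a dict: "time": time; "joint_positions": joint angles; "qd": joint speeds; "joint_torque": joint torques, N m; "position": TCP position; "tool_rot": TCP orientation; "ft_force": force on the tool from outside, world axes, zero at the start; "torque": the same for the moment, N m; "grip_width": opening from 0.0 (shut) to 1.0 (fully open).
Only numpy, scipy, OpenCV 4.12 (cv2) and the standard library are available. Lean on these libraries where they do the work, as an engineer would, in place of code of your own. Each camera call takes 0.05 s, during which the arm holds its last target.

TASK

Take the 100 mm V-die segment, the one leaning with one end up on another tool, out of the tooling crate and lower it upright, V up, into the groove of the die holder about a finger's width or more clear of the clamped dies. Then slide it along the groove and press its end face firmly, without ramming, against the end of the clamped dies, leaving it flat on the groove floor and close against the groove's back wall (the side without screws) so that the Vs line up. Leave the other tools in the crate, the things on the bench where they are, and let go.

Things in the scene. Friction and masses are not known exactly. Their poses are not given: they have to be found in the camera images.
- segment: V-die segment to fit: steel bar 100 mm long (x), 24 wide (y), 46 tall (z), 0.7 to 0.92 kg, flat sides and ends, an 18 mm wide V along its top. Origin: centre of underside; z out of the top. Same either way round. It starts mid-crate, -x end's lower edge on the floor, underside leaning on hem_die, +x end raised, pitched 22 to 26 degrees; over 25 mm free beside the upper half of both long sides.
- holder: Dark steel rail fixed to the bench, 320 (x) x 62 mm (y). Origin: centre of underside. A groove 30 mm wide, 10 deep runs its length between 16 mm lips: floor 20, lip tops 30 mm above the bench; walls at y = -15 mm (back wall, no screws) and +15 mm (front lip; screw heads stand out to y = +46 mm, all below 30 mm height). Empty from x = -160 to +20 mm.
- join (a point): Point on the groove floor, 20 mm above the bench, at the foot of the clamped dies' free end face, on their middle line; axes as the holder's: x along the groove towards the clamped dies, y from back wall to front, z up. Correctly fitted, the segment's origin is at x = -50 mm, y = 0, z = 0 from here, its long axis along x, its side on the back wall.
- set_die: The two V-die segments already clamped in the holder, end to end, rigid with it, same 24 x 46 mm section as the segment, against the back wall, reaching 140 mm in +x from join. Origin at the same point as join.
- crate: Open grey steel crate fixed on the bench, 288 (x) x 218 (y) x 58 mm high, walls and floor 4 mm. Origin: centre of its underside.
- hem_die: Plain rectangular steel block in the crate that props up the segment: 40 (x) x 110 (y) x 34 mm high, 1.15 kg. Origin: centre of its underside.
- short_die: V-die segment of the same section but only 60 mm long, standing upright at one long side of the crate. Not wanted. Origin: centre of its underside.
- flat_die: Flat-topped steel die 80 x 24 x 36 mm standing at one long side of the crate. Origin: centre of its underside.
- punch_a: Straight punch 100 mm long (y), 54 mm wide, 22 mm thick, lying on its flank across one end of the crate. Origin: underside.
- punch_b: Straight punch 130 mm long (y), 54 mm wide, 22 mm thick, lying on its flank across one end of the crate. Origin: underside.
- folded_a: Folded aluminium sheet part, 150 mm long, about 118 mm wide and 28 mm high, on the bench at the robot's left. Origin: underside of its flat flange.
- folded_b: Folded aluminium sheet part, 150 mm long, about 104 mm wide and 46 mm high, on the bench at the robot's right. Origin: underside of its flat flange.
- hex_key: L-shaped steel hex key 120 x 40 x 10 mm lying on the bench between crate and holder, near the robot. Origin: middle of its long leg, underside.
Mind the look-alikes: they are no part of the job. Leave any green look-alike of the segment alone.

How it is judged:
On the way, in this order (a step that is already met when the one before it is completed fails the run):
1. the segment is lifted out, clear above the crate's rim (height (world z) of segment above 0.085 m), for 0.1 s.
2. the segment stands upright, flat in the groove, at least 8 mm clear of the clamped dies (z of segment in the frame of join between -0.0025 and 0.0015 m and angle between segment's own z axis and vertical below 0.03 rad and angle between the x axis of segment and the x axis of holder, either way round below 0.06 rad and y of segment in the frame of join between -0.003 and 0.008 m and x of segment in the frame of join between -0.135 and -0.058 m), for 0.1 s.
3. slid along the groove, its end face is pressed on the end of the clamped dies with more than 2 N (z of segment in the frame of join below 0.004 m and angle between segment's own z axis and vertical below 0.06 rad and angle between the x axis of segment and the x axis of holder, either way round below 0.06 rad and y of segment in the frame of join between -0.003 and 0.008 m and x of segment in the frame of join above -0.0515 m and contact force between segment and set_die above 2 N), for 0.02 s.
At the end, for the whole second after the job is handed in: The segment rests released, V up, flat in the groove, its end within 1.5 mm of the clamped dies, its side within 1.5 mm of the back wall, in line within 0.025 rad; the other five tools are still in the crate and the folded parts and hex key within 20 mm of their starts (x of segment in the frame of join between -0.0515 and -0.048 m and y of segment in the frame of join between -0.002 and 0.0015 m and z of segment in the frame of join between -0.0025 and 0.0015 m and angle between segment's own z axis and vertical below 0.03 rad and angle between the x axis of segment and the x axis of holder, either way round below 0.025 rad and linear speed of segment below 0.01 m/s and x of hem_die in the frame of crate between -0.138 and 0.138 m and y of hem_die in the frame of crate between -0.103 and 0.103 m and z of each of hem_die, short_die, flat_die, punch_a, punch_b in the frame of crate below 0.05 m and x of short_die in the frame of crate between -0.138 and 0.138 m and y of short_die in the frame of crate between -0.103 and 0.103 m and x of flat_die in the frame of crate between -0.138 and 0.138 m and y of flat_die in the frame of crate between -0.103 and 0.103 m and x of punch_a in the frame of crate between -0.138 and 0.138 m and y of punch_a in the frame of crate between -0.103 and 0.103 m and x of punch_b in the frame of crate between -0.138 and 0.138 m and y of punch_b in the frame of crate between -0.103 and 0.103 m and distance of each of folded_a, folded_b, hex_key from where it was at the start of the episode below 0.02 m); the robot touches nothing.
It fails at once if the segment is dropped: let go more than 30 mm above the groove floor (contact force between segment and the fingers below 0.1 N and z of segment in the frame of join above 0.03 m and horizontal distance between segment and join below 0.16 m).
It fails at once if the segment is rammed or forced into the holder or its clamped dies (more than 60 N) (contact force between segment and holder above 60 N).
It fails at once if something on the bench is knocked aside (more than 20 mm) (distance of any of folded_a, folded_b, hex_key from where it was at the start of the episode above 0.02 m).
It also fails if it takes over 53 s, if anything falls off the work surface, if the arm or the gripper's body presses on something with over 40 N, if the wrist force passes 120 N, or if a joint passes its speed limit or range.

## Working session

There is one attempt and no reset: what is moved stays moved. The work goes in short steps, Python scripts to look and compute and a tool call to move; the robot and the scene stay as the last step left them, time stands still between calls to the robot, and variables do not carry over. Pictures are saved under pics/ and viewed, and the job is handed in when it is done.

Besides the shell and the picture viewer there is one more tool, called after "Call:" as a command line: name --argument value ..., lists and objects as JSON in quotes. step_arm: Moves the arm, as the interface text tells. Its arguments: {"type":"object","properties":{"rows":{"type":"array"},"grip_force":{"type":"number"}},"required":["rows"]}

```bash
ls; mkdir -p pics
python3 - <<'E'
from bench import status, optics
import cv2,numpy as np
print(status.get_state())
for n in ["scene","side","wrist"]:
    d=optics.get_image(n); cv2.imwrite(f"pics/{n}0.png",d["frame"][:,:,::-1]); np.savez(f"{n}0.npz",**d)
    print(n,d["K"],d["k1"],d["R"],d["t"])
E
```

```text
pics
{'time': 0.0, 'joint_positions': array([ 0.0141149 ,  0.32181026, -0.07011927,  1.45166188,  0.02261011,
        1.37081315, -0.05692937]), 'qd': array([-0.00158569, -0.00072148, -0.00075298, -0.0011809 , -0.00091505,
       -0.00175712, -0.00113062]), 'joint_torque': array([-2.58547143e-04, -4.91284704e+01, -4.03903294e-01, -3.12526345e+01,
       -6.40594075e-02,  4.37659642e-02,  1.61017233e-04]), 'position': array([ 6.49460661e-01, -4.12658882e-05,  2.29476644e-01]), 'tool_rot': array([-2.22051562, -2.2205618 ,  0.00222091]), 'ft_force': array([-0.11658071,  0.41009869,  0.55922867]), 'torque': array([-0.02297453, -0.00908832,  0.0320409 ]), 'grip_width': 0.9976842606291496}
scene [[525.70656641   0.         284.28784996]
 [  0.         525.70656641 208.19923243]
 [  0.           0.           1.        ]] 0.04645938030337781 [[-0.47611366  0.87937282 -0.0043861 ]
 [ 0.74776704  0.40222428 -0.52826137]
 [-0.4627745  -0.25479223 -0.84907048]] [ 0.26822736 -0.38369731  2.23230078]
side [[385.6576026    0.         280.03199547]
 [  0.         385.6576026  204.1089463 ]
 [  0.           0.           1.        ]] -0.0566176928853267 [[ 0.75294029 -0.65807886 -0.00362332]
 [-0.42382342 -0.48069045 -0.76766555]
 [ 0.50344278  0.57954197 -0.64084044]] [-0.38537997  0.26579425  0.89666486]
wrist [[313.83055774   0.         281.74133034]
 [  0.         313.83055774 218.39205181]
 [  0.           0.           1.        ]] 0.019152827395009574 [[ 9.99996804e-01 -2.02303543e-04 -2.52008533e-03]
 [ 5.09708060e-04 -9.60192563e-01  2.79338473e-01]
 [-2.47627836e-03 -2.79338864e-01 -9.60189391e-01]] [-0.6492369  -0.03449559  0.39215595]
```

View pics/scene0.png

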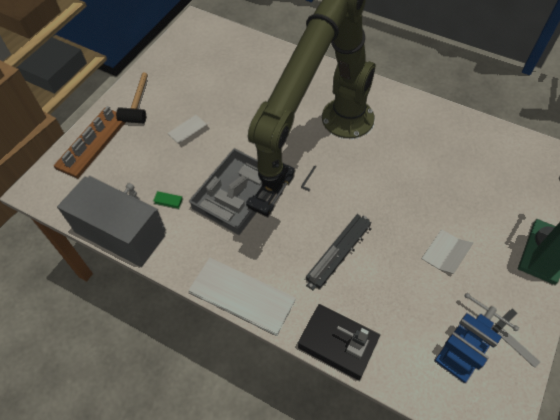

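View pics/side0.png

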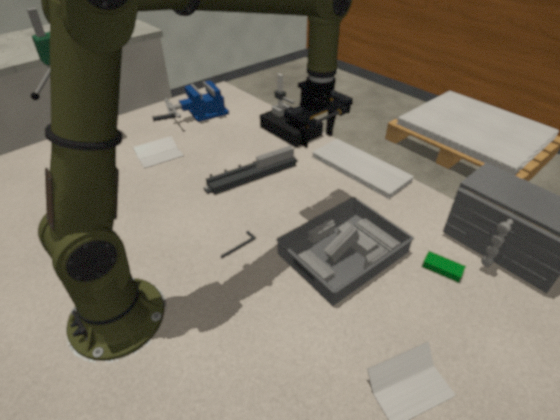

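View pics/wrist0.png

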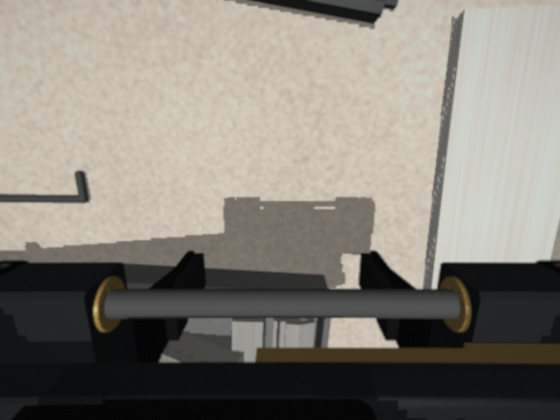

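```bash
cat > h.py <<'E'
import numpy as np,cv2
def load(n): return dict(np.load(n))
def pix2ray(d,u,v):
    K=d["K"];k=float(d["k1"])
    x=(np.asarray(u,float)-K[0,2])/K[0,0];y=(np.asarray(v,float)-K[1,2])/K[1,1]
    a,b=x.copy(),y.copy()
    for _ in range(20):
        s=1+k*(a*a+b*b);a=x/s;b=y/s
    return a,b
def cloud(d):
    h,w=d["range_z"].shape
    v,u=np.mgrid[:h,:w];a,b=pix2ray(d,u,v);z=d["range_z"].astype(float)
    P=np.stack([a*z,b*z,z],-1)
    W=(P-d["t"])@d["R"]
    W[z<=0]=np.nan
    return W
def onz(d,u,v,z):
    a,b=pix2ray(d,u,v);r=np.stack([a,b,np.ones_like(a)],-1)@d["R"];C=-d["R"].T@d["t"]
    s=(z-C[2])/r[...,2];return C+s[...,None]*r
def proj(d,X):
    c=np.asarray(X)@d["R"].T+d["t"];a=c[...,0]/c[...,2];b=c[...,1]/c[...,2];s=1+float(d["k1"])*(a*a+b*b)
    return np.stack([d["K"][0,0]*a*s+d["K"][0,2],d["K"][1,1]*b*s+d["K"][1,2]],-1)
E
python3 - <<'E'
from h import *
for n,(x0,x1,y0,y1) in {"scene":(180,390,130,300),"side":(190,430,130,310)}.items():
    d=load(n+"0.npz");im=d["frame"][y0:y1,x0:x1,::-1]
    f=min(800/im.shape[1],600/im.shape[0]);im=cv2.resize(im,None,fx=f,fy=f,interpolation=cv2.INTER_CUBIC)
    cv2.imwrite(f"pics/{n}_crop.png",np.clip(im*1.5,0,255));print(f)
E
```

```text
3.5294117647058822
3.3333333333333335[ WARN:0@0.090] global loadsave.cpp:1063 imwrite_ Unsupported depth image for selected encoder is fallbacked to CV_8U.
```

View pics/scene_crop.png

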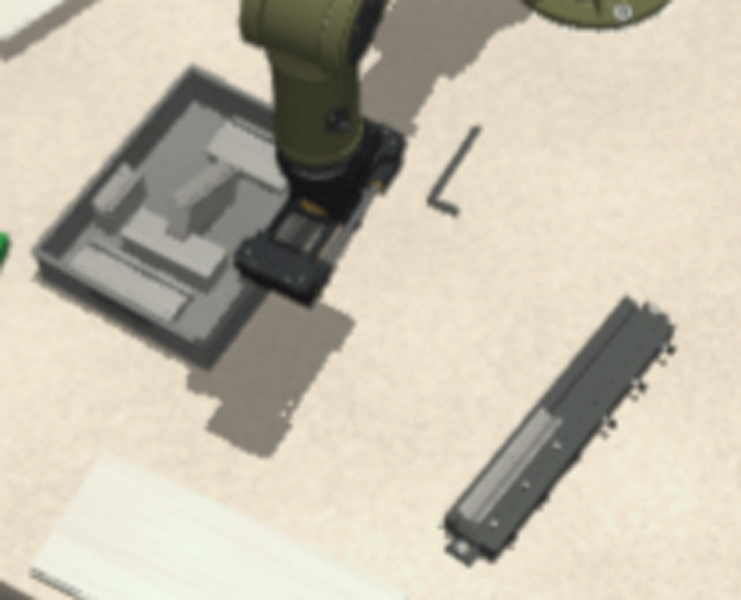

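View pics/side_crop.png

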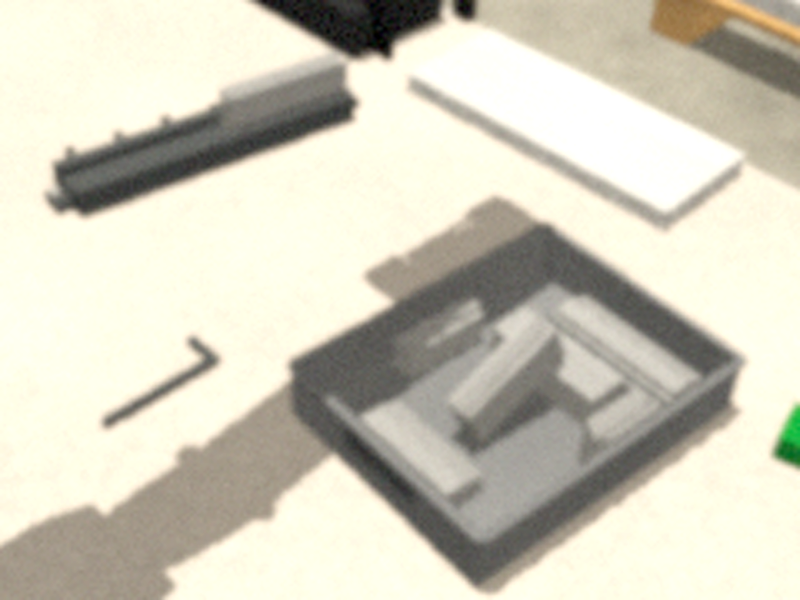

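Run:
```python
from h import *
for n in ["scene","side"]:
    d=load(n+"0.npz");W=cloud(d)
    # top-down height map 1mm/px? region x .35-.95, y -.35..0.35
    s=2.0 # mm per px
    H=np.zeros((350,350));cnt=0
    P=W.reshape(-1,3);C=d["frame"].reshape(-1,3)
    ok=~np.isnan(P[:,0])&(P[:,2]<0.16)&(P[:,2]>-.02);P=P[ok]
    i=((0.95-P[:,0])/0.002).astype(int);j=((0.35-P[:,1])/0.002).astype(int)
    m=(i>=0)&(i<350)&(j>=0)&(j<350)
    np.maximum.at(H,(i[m],j[m]),P[m,2])
    im=cv2.applyColorMap(np.clip(H/0.1*255,0,255).astype(np.uint8),cv2.COLORMAP_JET)
    cv2.imwrite(f"pics/{n}_hm.png",cv2.resize(im,(595,595),interpolation=cv2.INTER_NEAREST))
```

```text
(no output)
```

View pics/scene_hm.png

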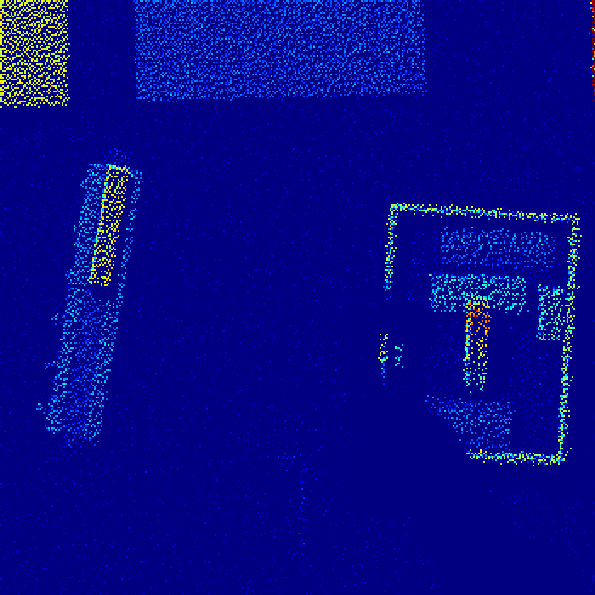

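View pics/side_hm.png

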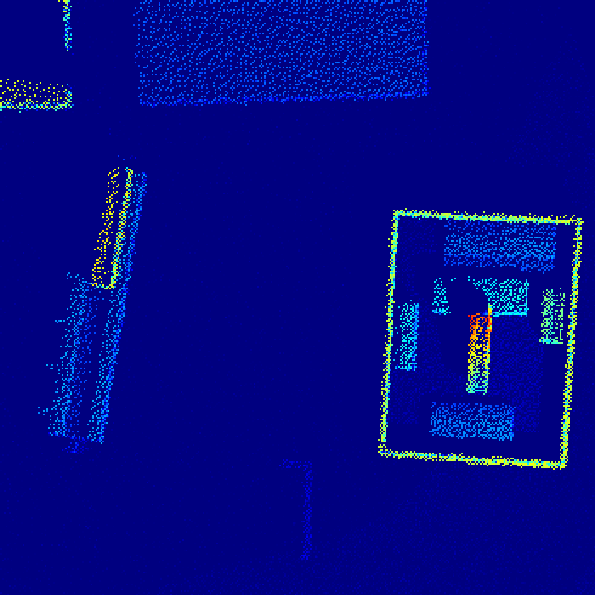

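The segment is the bar leaning on the cross block (scene px (237,185), side px (341,241)). Its height map ramps up towards +x, and its length fits. The short_die and flat_die stand against the crate walls, and the green bar is outside the crate. I'll turn the tool and get a wrist view.

Call:
step_arm --rows '[[[0, 0, 0], [-35, -33, 0], 87], [[0, 0, 0], [-35, -33, 0], 87], [[0, 0, 0], [-35, -33, 0], 87], [[0, 0, 0], [-35, -33, 0], 87], [[0, 0, 0], [-35, -33, 0], 87], [[0, 0, 0], [-30, -30, 0], 87]]'

```text
time: 0.65
position: [0.4742, -0.179, 0.224]
tool_rot: [-2.193, -2.237, -0.002]
ft_force: [1.1, -1.1, -0.8]
grip_width: 0.999
```

Call:
step_arm --rows '[[[0, 0, 7.1], [0, 0, 0], 60], [[0, 0, 7.1], [0, 0, 0], 60], [[0, 0, 7.1], [0, 0, 0], 60], [[0, 0, 7.1], [0, 0, 0], 60], [[0, 0, 7.1], [0, 0, 0], 60], [[0, 0, 7.1], [0, 0, 0], 60], [[0, 0, 7.1], [0, 0, 0], 60], [[0, 0, 7.1], [0, 0, 0], 60], [[0, 0, 7.1], [0, 0, 0], 60], [[0, 0, 7.1], [0, 0, 0], 60], [[0, 0, 7.1], [0, 0, 0], 60], [[0, 0, 7.1], [0, 0, 0], 60]]'

```text
time: 1.65
position: [0.4618, -0.1908, 0.2218]
tool_rot: [-3.132, -0.134, 0.019]
ft_force: [-0.1, 0.8, -0.6]
grip_width: 0.69
```

```bash
cat > snap.py <<'E'
import sys,cv2,numpy as np
from bench import status, optics
from scipy.spatial.transform import Rotation as R
tag=sys.argv[1]
s=status.get_state();print(s["time"],s["position"],"q",s["joint_positions"].round(3),"F",s["ft_force"].round(2),"w",round(s["grip_width"]*87,2));M=R.from_rotvec(s["tool_rot"]).as_matrix();print(M.round(4))
for n in sys.argv[2:]:
    d=optics.get_image(n); cv2.imwrite(f"pics/{n}{tag}.png",cv2.resize(d["frame"][:,:,::-1],(800,600),interpolation=cv2.INTER_CUBIC)); np.savez(f"{n}{tag}.npz",pos=s["position"],M=M,**d)
E
python3 snap.py 1 wrist
```

```text
1.65 [ 0.46184645 -0.19083607  0.2218482 ] q [ 0.257  0.016  0.084  1.82  -0.003  1.318 -1.144] F [-0.06  0.78 -0.6 ] w 60.04
[[ 0.9963  0.0854 -0.0121]
 [ 0.0854 -0.9963  0.0059]
 [-0.0115 -0.007  -0.9999]]
```

View pics/wrist1.png

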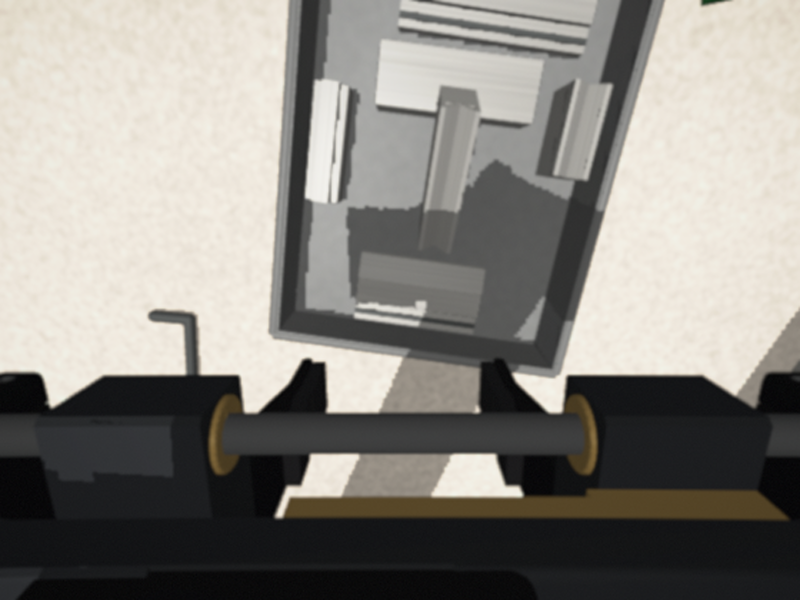

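Wrist view (800x600 px): the segment is the long bar from (460,95) to (436,250), with its far end up on the hem_die at (460,80). The short_die is at (325,140), flat_die at (583,130), and the punches at (495,25) and (420,285). Next I'll fit the segment's axis from depth.

Run:
```python
from h import *
d=load("wrist1.npz");W=cloud(d)
S=1/ (800/560)
im=d["frame"][:, :, ::-1]
c=cv2.resize(im[40:200,220:400],None,fx=4.4,fy=3.7,interpolation=cv2.INTER_CUBIC);cv2.imwrite("pics/w1c.png",np.clip(c.astype(float)*1.4,0,255).astype(np.uint8))
# height profile along rows of segment
for v in range(60,182,6):
    row=W[v,285:350];z=row[:,2]
    print(v,[ (int(285+k),round(float(z[k]*1000))) for k in range(0,65,4)])
```

```text
60 [(285, 38), (289, 38), (293, 38), (297, 39), (301, 39), (305, 40), (309, 47), (313, 46), (317, 41), (321, 38), (325, 40), (329, 39), (333, 40), (337, 38), (341, 38), (345, 39), (349, 38)]
66 [(285, 39), (289, 39), (293, 38), (297, 39), (301, 39), (305, 40), (309, 66), (313, 64), (317, 63), (321, 62), (325, 60), (329, 58), (333, 57), (337, 39), (341, 39), (345, 39), (349, 40)]
72 [(285, 38), (289, 38), (293, 37), (297, 39), (301, 39), (305, 38), (309, 82), (313, 78), (317, 80), (321, 78), (325, 78), (329, 74), (333, 74), (337, 38), (341, 40), (345, 39), (349, 38)]
78 [(285, 18), (289, 23), (293, 26), (297, 30), (301, 35), (305, 49), (309, 85), (313, 84), (317, 81), (321, 77), (325, 81), (329, 85), (333, 86), (337, 38), (341, 38), (345, 39), (349, 38)]
84 [(285, 4), (289, 5), (293, 6), (297, 5), (301, 5), (305, 64), (309, 84), (313, 82), (317, 79), (321, 77), (325, 81), (329, 84), (333, 85), (337, 22), (341, 27), (345, 28), (349, 33)]
90 [(285, 6), (289, 5), (293, 4), (297, 5), (301, 3), (305, 79), (309, 83), (313, 80), (317, 75), (321, 75), (325, 79), (329, 83), (333, 83), (337, 4)
[... 180 characters left out ...]
), (341, 5), (345, 4), (349, 4)]
102 [(285, 5), (289, 5), (293, 5), (297, 6), (301, 30), (305, 78), (309, 75), (313, 72), (317, 70), (321, 74), (325, 78), (329, 79), (333, 3), (337, 5), (341, 5), (345, 4), (349, 4)]
108 [(285, 5), (289, 4), (293, 6), (297, 4), (301, 48), (305, 76), (309, 73), (313, 70), (317, 69), (321, 73), (325, 78), (329, 76), (333, 5), (337, 5), (341, 5), (345, 6), (349, 7)]
114 [(285, 5), (289, 5), (293, 4), (297, 6), (301, 64), (305, 73), (309, 69), (313, 65), (317, 68), (321, 70), (325, 74), (329, 5), (333, 5), (337, 5), (341, 5), (345, 5), (349, 4)]Traceback (most recent call last):
  File "<stdin>", line 9, in <module>
ValueError: cannot convert float NaN to integer
```

View pics/w1c.png

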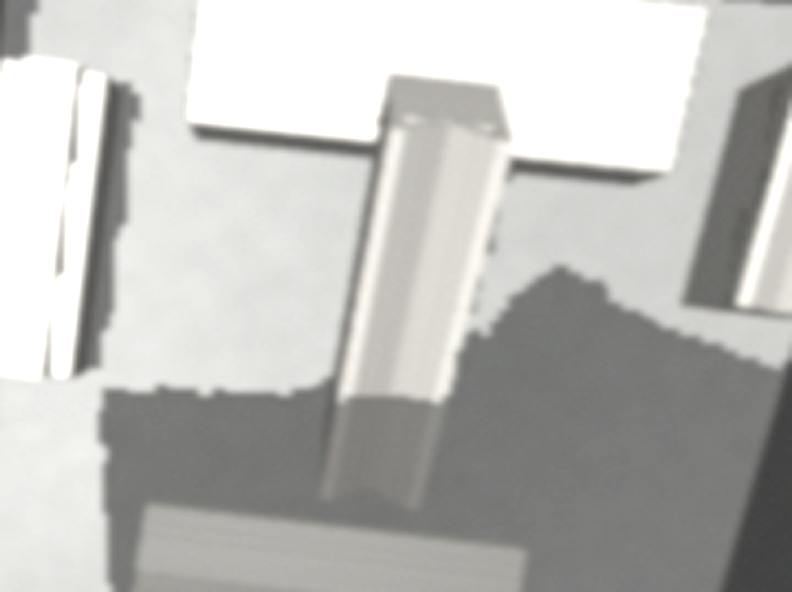

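```bash
cat > fit.py <<'E'
from h import *
from scipy.optimize import least_squares
from scipy.spatial.transform import Rotation as R
def dist(p,L=100,vd=9.0):
    # p in seg frame mm ; box minus V
    q=np.abs(p-[0,0,23])-[L/2,12,23]
    box=np.linalg.norm(np.maximum(q,0),axis=1)+np.minimum(q.max(1),0)
    # V solid: |y| < 9*(1-(46-z)/vd)
    n=np.hypot(1,9/vd)
    v=(np.abs(p[:,1])-9*(1-(46-p[:,2])/vd))/n  # <0 inside V
    return np.maximum(box,-v)
def fit(P,x0,L=100,vd=9.0,free=(1,1,1,1,1,1)):
    # x: cx,cy,cz (mm), rotvec pert [roll,pitch,yaw] deg
    free=np.array(free,bool);x0=np.array(x0,float)
    def full(t): x=x0.copy();x[free]=t;return x
    def res(t):
        x=full(t);M=R.from_euler("ZYX",[x[5],-x[4],x[3]],degrees=True)
        return dist(M.inv().apply(P*1000-x[:3]),L,vd)
    r=least_squares(res,x0[free],loss="soft_l1",f_scale=1.0,x_scale=1.0)
    x=full(r.x);return x,np.abs(res(r.x))
E
python3 - <<'E'
from fit import *
d=load("wrist1.npz");W=cloud(d)
P=W[55:185,285:350].reshape(-1,3);P=P[~np.isnan(P[:,0])]
P=P[(P[:,2]>0.012)]
# exclude hem: z<.044 & x beyond
P=P[~((P[:,2]<.043)&(P[:,0]>0.57))]
P=P[~(P[:,0]<0.475)]
print(len(P),P.min(0),P.max(0))
x0=[538,-212,24,0,24,-4]
for vd in (8,9):
  for k in range(3):
    x,r=fit(P,x0,vd=vd); 
    print(vd,x.round(2),np.median(r),(r>3).sum())
    x0=x
x,r=fit(P,x0);
E
```

```text
3247 [ 0.47510942 -0.22757148  0.01225132] [ 0.59934402 -0.19215676  0.08909375]
8 [ 5.5355e+02 -2.1278e+02  2.4800e+01  8.0000e-02  2.4130e+01 -2.3000e+00] 0.36427520521180384 70
8 [ 5.5355e+02 -2.1278e+02  2.4800e+01  8.0000e-02  2.4130e+01 -2.3000e+00] 0.36427705108534814 70
8 [ 5.5355e+02 -2.1278e+02  2.4800e+01  8.0000e-02  2.4130e+01 -2.3000e+00] 0.36427569570223667 70
9 [ 5.5342e+02 -2.1276e+02  2.5110e+01  8.0000e-02  2.4130e+01 -2.2800e+00] 0.3138368470325048 70
9 [ 5.5342e+02 -2.1276e+02  2.5110e+01  8.0000e-02  2.4130e+01 -2.2800e+00] 0.3138360076809974 70
9 [ 5.5342e+02 -2.1276e+02  2.5110e+01  8.0000e-02  2.4130e+01 -2.2800e+00] 0.3138360076809974 70
```

```bash
cat > plan.py <<'E'
import numpy as np
from bench import status
from scipy.spatial.transform import Rotation as R
def tool(roll,pitch,yaw):
    S=R.from_euler("ZYX",[yaw,-pitch,roll],degrees=True).as_matrix()
    return np.stack([S[:,0],-S[:,1],-S[:,2]],1)
def plan(p,Mt):
    s=status.get_state();M=R.from_rotvec(s["tool_rot"]).as_matrix();d=(np.asarray(p)-s["position"]*1000)
    print("t",s["time"],"pos",(s["position"]*1000).round(1),"F",s["ft_force"].round(1),"w",round(s["grip_width"]*87,1))
    print("turn deg",np.degrees(R.from_matrix(M.T@Mt).as_rotvec()).round(2),"shift in target axes",(Mt.T@d).round(1),"shift in current axes",(M.T@d).round(1),"world",d.round(1))
E
python3 - <<'E'
from plan import *
Mt=tool(0,24.1,-2.3);c=np.array([553.4,-212.8,24.4]);p=c-Mt[:,2]*24
print(p);plan(p,Mt)
E
```

```text
[ 543.60796382 -212.4067112    46.30802025]
t 1.7 pos [ 461.8 -190.9  221.8] F [ 0.2  1.1 -0.3] w 60.1
turn deg [-1.79 24.76  6.7 ] shift in target axes [  3.8  18.2 193.9] shift in current axes [ 81.9  29.2 174.3] world [  81.8  -21.5 -175.5]
```

Call:
step_arm --rows '[[[-0.36, 4.95, 1.34], [0, 0, 0], 44], [[-0.36, 4.95, 1.34], [0, 0, 0], 44], [[-0.36, 4.95, 1.34], [0, 0, 0], 44], [[-0.36, 4.95, 1.34], [0, 0, 0], 44], [[-0.36, 4.95, 1.34], [0, 0, 0], 44], [[0, 0, 0], [1, 4, 25], 44], [[0, 0, 0], [1, 5, 30], 44], [[0, 0, 0], [1, 5, 30], 44], [[0, 0, 0], [1, 4, 25], 44]]'

```text
time: 2.45
position: [0.5156, -0.2129, 0.1302]
tool_rot: [3.041, -0.032, 0.709]
ft_force: [0.2, -0.1, 0.4]
grip_width: 0.504
```

```bash
cat > p1.py <<'E'
from plan import *
Mt=tool(0,24.1,-2.3);c=np.array([553.4,-212.8,24.4]);p=c-Mt[:,2]*24
plan(p,Mt)
E
python3 p1.py; python3 snap.py 2 wrist
```

```text
t 2.45 pos [ 515.6 -212.9  130.2] F [ 0.2 -0.1  0.4] w 43.8
turn deg [ 0.31 -2.16  1.15] shift in target axes [-8.8 -1.6 88. ] shift in current axes [-12.   -2.3  87.6] world [ 28.    0.5 -83.9]
2.45 [ 0.51564096 -0.2128955   0.13021101] q [ 0.271 -0.074  0.18   2.18  -0.276  0.627 -0.947] F [ 0.23 -0.06  0.35] w 43.82
[[ 0.8967 -0.0243  0.442 ]
 [-0.0159 -0.9996 -0.0228]
 [ 0.4424  0.0135 -0.8967]]
```

View pics/wrist2.png

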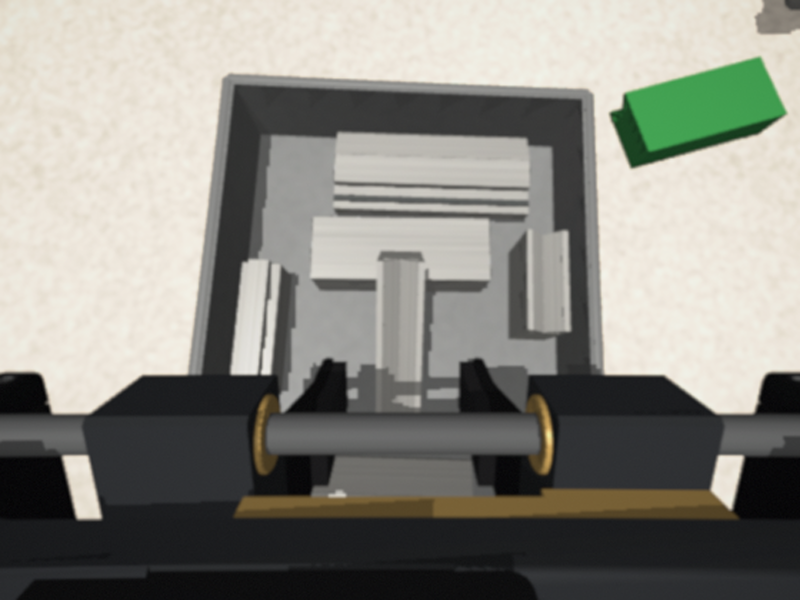

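Run:
```python
from fit import *
d=load("wrist2.npz");W=cloud(d)
P=W[172:270,255:305].reshape(-1,3);P=P[~np.isnan(P[:,0])]
P=P[(P[:,2]>0.012)&(P[:,2]<.1)]
P=P[~((P[:,2]<.043)&(P[:,0]>0.57))]
x,r=fit(P,[553.4,-212.8,24.4,0,24,-2.3]);print(len(P),x.round(2),np.median(r),(r>3).sum())
```

```text
3053 [ 5.5365e+02 -2.1281e+02  2.4980e+01  1.7000e-01  2.4320e+01 -2.3300e+00] 0.2927284537032249 0
```

Call:
step_arm --rows '[[[0.1, -1, 0.5], [-6, -1, 5], 44], [[0.1, -1, 0.5], [-6, -1, 15], 44], [[0, 0, 0], [0, 0, 15], 44]]'

```text
time: 2.75
position: [0.5176, -0.2107, 0.0876]
tool_rot: [3.065, -0.052, 0.642]
ft_force: [-0.4, 0.8, 0.0]
grip_width: 0.505
```

```bash
python3 p1.py
```

```text
t 2.75 pos [ 517.6 -210.7   87.6] F [-0.4  0.8  0. ] w 43.9
turn deg [0.   0.42 0.34] shift in target axes [ 7.   0.6 48.4] shift in current axes [ 7.3  0.7 48.3] world [ 26.1  -1.7 -41.3]
```

Call:
step_arm --rows '[[[0, 0.4, 0.3], [6, 0.5, 2], 44], [[0, 0, 0], [1, 0, 10], 44], [[0, 0, 0], [0, 0, 12], 44]]'

```text
time: 3.0
position: [0.5344, -0.2113, 0.0694]
tool_rot: [3.064, -0.055, 0.653]
ft_force: [-1.4, -0.4, -0.2]
grip_width: 0.506
```

```bash
python3 p1.py
```

```text
t 3.0 pos [ 534.4 -211.3   69.4] F [-1.4 -0.4 -0.2] w 44.0
turn deg [-0.05  0.03  0.21] shift in target axes [-0.9  0.8 24.8] shift in current axes [-0.9  0.8 24.8] world [  9.2  -1.1 -23.1]
```

Call:
step_arm --rows '[[[0, 0, 0.2], [-1, 1, 10], 44], [[0, 0, 0], [0, 0, 10], 44], [[0, 0, 0], [0, 0, 4], 44], [[0, 0, 0], [0, 0, 0], 44]]'

```text
time: 3.33
position: [0.5453, -0.2124, 0.0476]
tool_rot: [3.064, -0.057, 0.656]
ft_force: [0.0, -0.2, -0.9]
grip_width: 0.504
```

```bash
python3 p1.py;python3 snap.py 3 wrist
```

```text
t 3.3333 pos [ 545.3 -212.4   47.6] F [ 0.  -0.2 -0.9] w 43.8
turn deg [-0.09 -0.08  0.14] shift in target axes [-2.1  0.1  0.5] shift in current axes [-2.1  0.1  0.5] world [-1.7 -0.  -1.3]
3.3333 [ 0.54530268 -0.21238093  0.04757004] q [ 0.266  0.127  0.162  2.162 -0.381  0.489 -0.881] F [ 0.04 -0.18 -0.9 ] w 43.81
[[ 9.116e-01 -3.720e-02  4.093e-01]
 [-3.410e-02 -9.993e-01 -1.490e-02]
 [ 4.096e-01 -4.000e-04 -9.123e-01]]
```

View pics/wrist3.png

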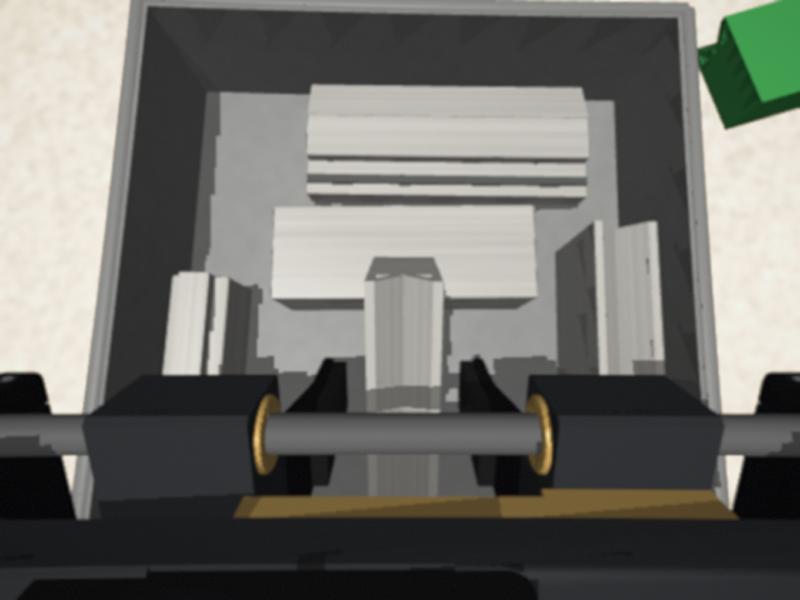

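The segment is centred between the fingers (columns 365–440, fingers at 345 and 462). Closing the gripper.

Call:
step_arm --rows '[[[0, 0, 0], [-2, 0, 0], 30], [[0, 0, 0], [0, 0, 0], 20], [[0, 0, 0], [0, 0, 0], 15], [[0, 0, 0], [0, 0, 0], 15], [[0, 0, 0], [0, 0, 0], 15], [[0, 0, 0], [0, 0, 0], 15]]' --grip_force 45

```text
time: 3.88
position: [0.5434, -0.2129, 0.0488]
tool_rot: [3.062, -0.057, 0.66]
ft_force: [1.9, 0.3, -3.1]
grip_width: 0.276
```

```bash
python3 p1.py
```

```text
t 3.8833 pos [ 543.4 -212.9   48.8] F [ 1.9  0.3 -3.1] w 24.0
turn deg [-0.04 -0.22  0.16] shift in target axes [-0.8 -0.5  2.4] shift in current axes [-0.8 -0.5  2.4] world [ 0.2  0.5 -2.5]
```

Call:
step_arm --rows '[[[0, 0, 0], [4, 0, -9], 15], [[0, 0, 0], [8, 0, -18], 15], [[0, 0, 0], [12, 0, -27], 15], [[0, 0, 0], [12, 0, -27], 15], [[0, 0, 0], [12, 0, -27], 15], [[0, 0, 0], [12, 0, -27], 15], [[0, 0, 0], [0, 0, 0], 15]]'

```text
time: 4.47
position: [0.5281, -0.2079, 0.1874]
tool_rot: [-3.08, 0.06, -0.598]
ft_force: [2.2, -1.3, -5.2]
grip_width: 0.272
```

```bash
python3 snap.py 4 wrist side scene
```

```text
4.4667 [ 0.52812704 -0.20786979  0.18737011] q [ 0.242 -0.075  0.174  2.033 -0.183  0.837 -1.092] F [ 2.25 -1.3  -5.2 ] w 23.64
[[ 0.9266 -0.0368  0.3743]
 [-0.038  -0.9993 -0.0042]
 [ 0.3742 -0.0103 -0.9273]]
```

View pics/wrist4.png

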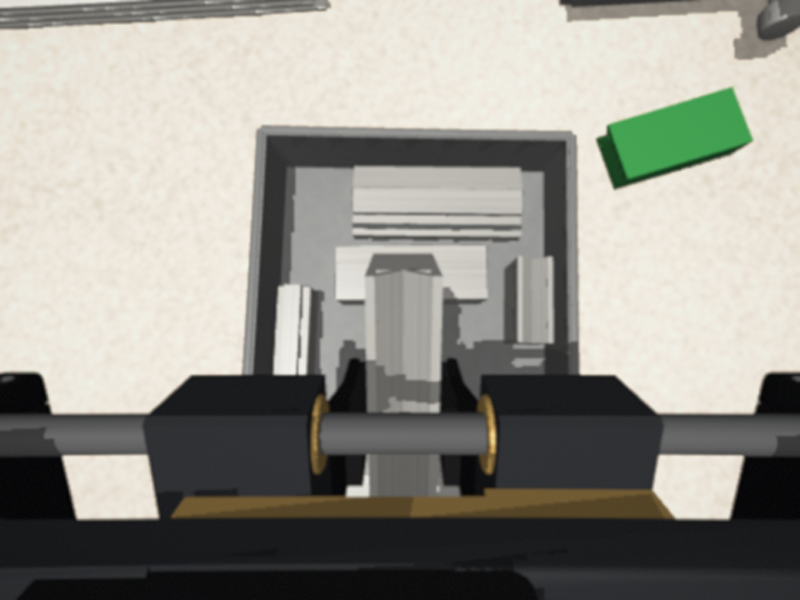

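View pics/side4.png

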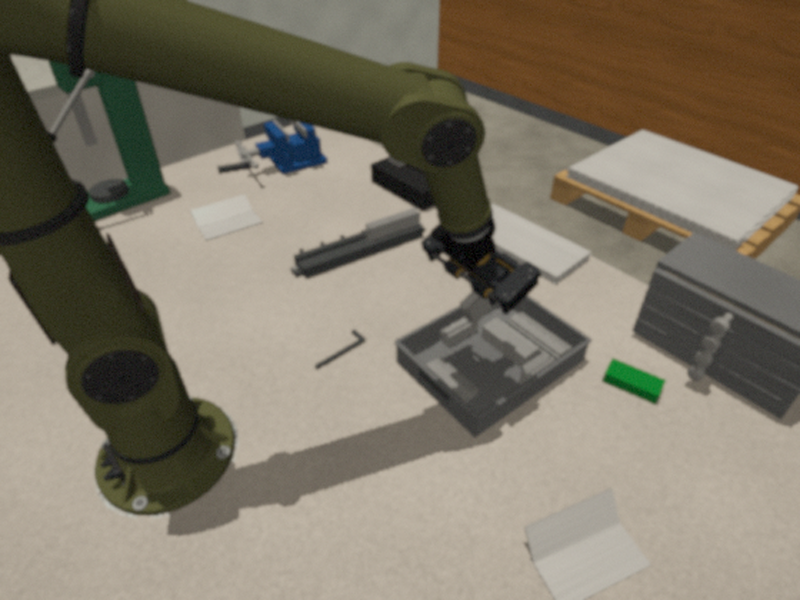

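```bash
cat > inhand.py <<'E'
from fit import *
import sys
def run(tag,u0,u1,v0,v1,pg,show=True):
    d=load(f"wrist{tag}.npz");W=cloud(d)[v0:v1,u0:u1].reshape(-1,3);W=W[~np.isnan(W[:,0])]
    T=(W-d["pos"])@d["M"]*1000 # tool frame
    Q=np.stack([T[:,0],-T[:,1],-T[:,2]],1) # seg-like axes
    k=(np.abs(Q[:,1])<15)&(Q[:,2]>-30)&(Q[:,2]<24)&(np.abs(Q[:,0])<60)
    x,r=fit(Q[k]/1000,[0,0,-pg,0,0,0]);print("in hand (tool x,-y,-z; roll pitch yaw)",k.sum(),x.round(2),np.median(r),(r>3).sum())
    return x
if __name__=="__main__": run(sys.argv[1],*map(int,sys.argv[2:6]),float(sys.argv[6]))
E
python3 inhand.py 4 250 315 175 265 26
python3 - <<'E'
from plan import *
plan([500,250,200],tool(0,0,-9))
E
```

```text
in hand (tool x,-y,-z; roll pitch yaw) 4596 [-4.600e-01  1.500e-01 -2.586e+01  4.800e-01  1.000e-02 -1.400e-01] 0.2460586473236587 3
t 4.6167 pos [ 523.4 -205.6  178.3] F [ 0.8 -0.3 -7.7] w 23.5
turn deg [ -2.13 -21.12   6.71] shift in target axes [ -94.3 -446.4  -21.7] shift in current axes [ -31.6 -454.8  -28.3] world [-23.4 455.6  21.7]
```

Call:
step_arm --rows '[[[-0.4, -4.2, 1.4], [0, 0, -8], 15], [[-0.4, -4.2, 1.4], [0, 0, -8], 15], [[-0.4, -4.2, 1.4], [0, 0, -8], 15], [[-0.4, -4.2, 1.4], [0, 0, -5], 15], [[-0.4, -4.2, 1.4], [0, 0, -5], 15], [[0, 0, 0], [-10, -30, 0], 15], [[0, 0, 0], [-10, -35, 0], 15], [[0, 0, 0], [-10, -35, 0], 15], [[0, 0, 0], [-10, -35, 0], 15], [[0, 0, 0], [-10, -35, 0], 15], [[0, 0, 0], [-10, -35, 0], 15], [[0, 0, 0], [-10, -35, 0], 15]]'

```text
time: 5.62
position: [0.4674, 0.0451, 0.1715]
tool_rot: [-3.119, 0.302, 0.127]
ft_force: [1.3, -0.3, -7.5]
grip_width: 0.273
```

Run:
```python
from plan import *
plan([500,250,200],tool(0,0,-9))
```

```text
t 5.6167 pos [467.4  45.1 171.5] F [ 1.3 -0.3 -7.5] w 23.7
turn deg [ 0.04  4.64 -2.06] shift in target axes [ 2.000e-01 -2.075e+02 -2.850e+01] shift in current axes [  -9.6 -207.3  -28.3] world [ 32.6 204.9  28.5]
```

Call:
step_arm --rows '[[[0, 2.3, -1], [0, -30, -4], 15], [[0, 2.3, -1], [0, -35, -6], 15], [[0, 0, 0], [0, -35, -6], 15], [[0, 0, 0], [0, -35, -6], 15], [[0, 0, 0], [0, -35, -6], 15], [[0, 0, 0], [0, -30, 0], 15], [[0, 0, 0], [0, 0, 0], 15]]'

```text
time: 6.2
position: [0.4864, 0.2611, 0.1769]
tool_rot: [-3.132, 0.227, 0.046]
ft_force: [-0.2, 1.7, -7.3]
grip_width: 0.272
```

```bash
python3 - <<'E'
from plan import *
plan([500,250,200],tool(0,0,-9))
E
python3 snap.py 5 wrist
```

```text
t 6.2 pos [486.4 261.1 176.9] F [-0.2  1.7 -7.3] w 23.6
turn deg [0.09 1.67 0.71] shift in target axes [ 15.1   8.8 -23.1] shift in current axes [ 14.4   9.  -23.5] world [ 13.6 -11.1  23.1]
6.2 [0.486414   0.26105225 0.17686938] q [-0.289  0.178 -0.268  1.741  0.031  1.252 -2.279] F [-0.23  1.74 -7.32] w 23.62
[[ 0.9891 -0.1441 -0.0291]
 [-0.1441 -0.9896  0.0029]
 [-0.0292  0.0014 -0.9996]]
```

View pics/wrist5.png

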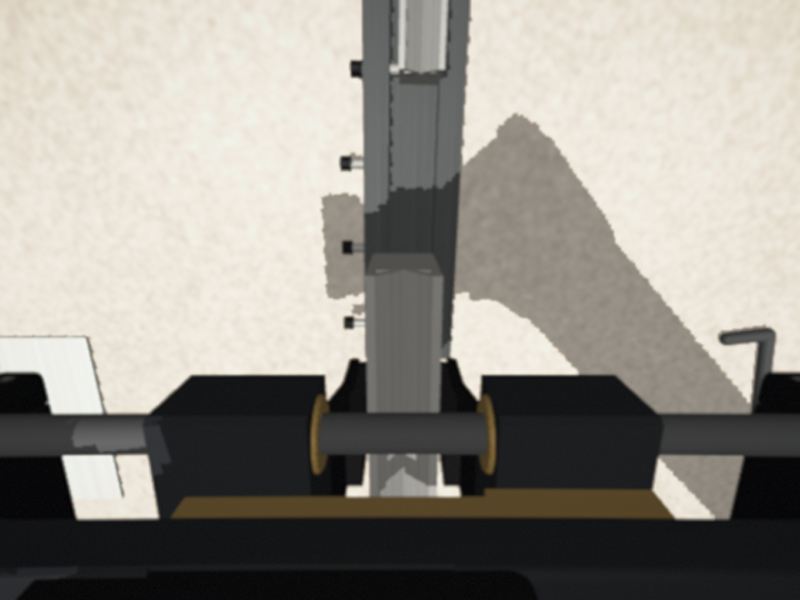

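```bash
cat > join.py <<'E'
from fit import *
import sys
def run(tag,u0,u1,v0,v1,jx,jy,yaw):
    d=load(f"{tag}.npz");W=cloud(d)[v0:v1,u0:u1].reshape(-1,3);W=W[~np.isnan(W[:,0])]
    k=(W[:,2]>0.036)&(W[:,2]<0.08);P=W[k]
    c=np.cos(np.radians(yaw));s=np.sin(np.radians(yaw))
    x,r=fit(P,[jx+70*c,jy+70*s,20,0,0,yaw],L=140,free=(1,1,1,0,0,1));
    c=np.cos(np.radians(x[5]));s=np.sin(np.radians(x[5]))
    print(tag,len(P),"join",(x[0]-70*c).round(2),(x[1]-70*s).round(2),"z",x[2].round(2),"yaw",x[5].round(2),np.median(r),(r>3).sum(),"dies extent",P.min(0),P.max(0))
    # lips / floor heights
    return x
if __name__=="__main__": run(sys.argv[1],*map(int,sys.argv[2:6]),*map(float,sys.argv[6:9]))
E
python3 join.py wrist5 255 330 0 60 610 232 -9
python3 join.py scene0 300 375 210 290 610 232 -9
python3 join.py side4 200 310 135 200 610 232 -9
python3 inhand.py 5 250 315 180 265 26
python3 - <<'E'
from h import *
d=load("wrist5.npz");W=cloud(d)
for v in (8,20,40,62,80,100):
    print(v,[(u,)+tuple((W[v,u]*1000).round(0)) for u in range(246,338,5)] if v in(40,80) else "")
E
```

```text
wrist5 1825 join 613.64 232.52 z 20.82 yaw -9.17 0.33506610689011934 0 dies extent [0.61158401 0.21554642 0.03608028] [0.64611273 0.24409659 0.06907001]
scene0 370 join 612.29 233.58 z 19.39 yaw -9.4 1.4750613482486594 105 dies extent [0.45255115 0.19421566 0.03606376] [0.75602751 0.28457933 0.07129916]
side4 470 join 619.52 229.58 z 20.0 yaw -8.5 1.669281611999426 133 dies extent [0.61168532 0.19402247 0.03622155] [0.85194542 0.32026073 0.06782593]
in hand (tool x,-y,-z; roll pitch yaw) 4510 [ -0.66   0.12 -25.66   0.34   0.06  -0.27] 0.2671310344295662 1
8 
20 
40 [(246, np.float64(638.0), np.float64(272.0), np.float64(-0.0)), (251, np.float64(638.0), np.float64(267.0), np.float64(-0.0)), (256, np.float64(631.0), np.float64(262.0), np.float64(30.0)), (261, np.float64(630.0), np.float64(257.0), np.float64(31.0)), (266, np.float64(629.0), np.float64(253.0), np.float64(32.0)), (271, np.float64(629.0), np.float64(249.0), np.float64(31.0)), (276, np.float64(630.0), np.float64(245.0), np.float64(23.0)), (281, np.float64(620.0), np.float64(242.0), np.float64(66.0)), (286, np.float64(620.0
[... 1174 characters left out ...]
1.0)), (286, np.float64(597.0), np.float64(241.0), np.float64(21.0)), (291, np.float64(597.0), np.float64(236.0), np.float64(21.0)), (296, np.float64(596.0), np.float64(232.0), np.float64(21.0)), (301, np.float64(595.0), np.float64(227.0), np.float64(21.0)), (306, np.float64(594.0), np.float64(224.0), np.float64(31.0)), (311, np.float64(593.0), np.float64(219.0), np.float64(31.0)), (316, np.float64(593.0), np.float64(215.0), np.float64(30.0)), (321, np.float64(592.0), np.float64(211.0), np.float64(30.0)), (326, np.float64(594.0), np.float64(202.0), np.float64(0.0)), (331, np.float64(593.0), np.float64(197.0), np.float64(1.0)), (336, np.float64(592.0), np.float64(192.0), np.float64(0.0))]
100
```

```bash
cat > p2.py <<'E'
from plan import *
import sys
J=np.array([613.6,232.5,20.]);yaw=-9.2
def tgt(x,y,z,gx=0.6,gz=25.8):
    c,s=np.cos(np.radians(yaw)),np.sin(np.radians(yaw));x=x+gx
    return J+np.array([c*x-s*y,s*x+c*y,z+gz])
if __name__=="__main__":
    x,y,z=map(float,sys.argv[1:4]); plan(tgt(x,y,z),tool(0,0,yaw))
    s=status.get_state();c,sn=np.cos(np.radians(yaw)),np.sin(np.radians(yaw));d=s["position"]*1000-J
    print("seg in join",(c*d[0]+sn*d[1]-.6).round(1),(-sn*d[0]+c*d[1]).round(1),(d[2]-25.8).round(1))
E
python3 p2.py -80 3 30
```

```text
t 6.25 pos [485.9 257.7 176. ] F [-1.9 -0.1 -9. ] w 23.7
turn deg [0.33 1.76 0.83] shift in target axes [ 50.6   1.4 100.2] shift in current axes [53.7  1.6 98.6] world [  49.8   -9.5 -100.2]
seg in join -130.6 4.4 130.2
```

Call:
step_arm --rows '[[[0.2, 0.9, 0.4], [17, 0.5, 10], 15], [[0.1, 0.9, 0.4], [17, 0.5, 20], 15], [[0, 0, 0], [16, 0.5, 25], 15], [[0, 0, 0], [0, 0, 25], 15], [[0, 0, 0], [0, 0, 0], 15]]'

```text
time: 6.67
position: [0.5299, 0.2457, 0.0793]
tool_rot: [3.125, -0.246, -0.02]
ft_force: [-3.0, -0.9, -9.2]
grip_width: 0.273
```

```bash
python3 p2.py -80 3 30
```

```text
t 6.6667 pos [529.9 245.7  79.3] F [-3.  -0.9 -9.2] w 23.8
turn deg [0.44 0.71 0.18] shift in target axes [ 5.3 -3.3  3.5] shift in current axes [ 5.4 -3.4  3.5] world [ 5.8  2.5 -3.5]
seg in join -85.3 -0.3 33.5
```

Call:
step_arm --rows '[[[0.4, 0.7, 0.2], [5, -3.5, 0], 15], [[0, 0, 0], [0, 0, 0], 15]]'

```text
time: 6.83
position: [0.5333, 0.2456, 0.0744]
tool_rot: [3.127, -0.256, -0.011]
ft_force: [0.2, 0.1, -6.9]
grip_width: 0.276
```

```bash
python3 p2.py -80 3 30; python3 snap.py 6 wrist side;python3 inhand.py 6 250 315 180 265 26;python3 join.py wrist6 255 345 0 180 610 232 -9
python3 - <<'E'
from h import *
# fit groove/holder edges with plane rows: lip tops between z 27..33
d=load("wrist6.npz");W=cloud(d);P=W[:260].reshape(-1,3);P=P[~np.isnan(P[:,0])]
k=(P[:,2]>.0265)&(P[:,2]<.034)&(abs(P[:,1]-.235)<.05);P=P[k]*1000
J=np.array([613.6,232.5])
for yaw in (-9.6,-9.4,-9.2,-9.0,-8.8,-8.6):
    c,s=np.cos(np.radians(yaw)),np.sin(np.radians(yaw));D=P[:,:2]-J
    x=c*D[:,0]+s*D[:,1];y=-s*D[:,0]+c*D[:,1]
    out=[]
    for a in range(-80,90,20):
        m=(x>a)&(x<a+20)
        yy=y[m];b=yy[yy<0];f=yy[yy>0]
        out.append((a,len(yy))+tuple(np.percentile(q,[2,98]).round(1).tolist() if len(q)>20 else None for q in(b,f)))
    if yaw in(-9.2,-8.8):print(yaw,out)
E
```

```text
t 6.8333 pos [533.3 245.6  74.4] F [ 0.2  0.1 -6.9] w 24.0
turn deg [ 0.28  0.38 -0.16] shift in target axes [ 2.  -2.9 -1.4] shift in current axes [ 2.  -2.9 -1.4] world [2.4 2.6 1.4]
seg in join -82.0 0.1 28.6
6.8333 [0.53328422 0.24560274 0.07438418] q [-0.277  0.33  -0.235  1.773  0.087  1.056 -2.278] F [ 0.16  0.07 -6.88] w 24.05
[[ 0.9867 -0.1626 -0.0073]
 [-0.1626 -0.9867 -0.0038]
 [-0.0066  0.0049 -1.    ]]
in hand (tool x,-y,-z; roll pitch yaw) 4506 [ -0.57   0.19 -25.73   0.47   0.14  -0.3 ] 0.26928374467295124 1
wrist6 6194 join 581.87 237.75 z 20.81 yaw -9.43 0.35056133147650453 22 dies extent [0.57975834 0.21294727 0.04761365] [0.66537871 0.24913809 0.06876729]
-9.2 [(-80, 1108, [-27.5, -18.5], [18.2, 33.8]), (-60, 1409, [-27.6, -17.9], [18.2, 45.0]), (-40, 1615, [-27.5, -12.0], [18.1, 33.6]), (-20, 1862, [-27.6, -11.2], [11.5, 33.6]), (0, 2059, [-27.7, -14.9], [16.1, 40.3]), (20, 1998, [-27.9, -15.1], [17.9, 33.4]), (40, 2409, [-28.3, -15.2], [17.2, 39.5]), (60, 202, [-28.1, -15.1], [15.3, 40.7]), (80, 0, None, None)]
-8.8 [(-80, 1101, [-27.1, -18.0], [18.7, 34.3]), (-60, 1408, [-27.3, -17.6], [18.7, 45.3]), (-40, 1607, [-27.3, -11.8], [18.4, 33.8]), (-20, 1853, [-27.5, -11.2], [15.0, 33.6]), (0, 2075, [-27.8, -15.0], [16.1, 40.2]), (20, 2008, [-28.2, -15.4], [17.7, 33.2]), (40, 2401, [-28.6, -15.5], [17.2, 39.0]), (60, 212, [-28.3, -15.6], [14.6, 40.3]), (80, 0, None, None)]
```

View pics/wrist6.png

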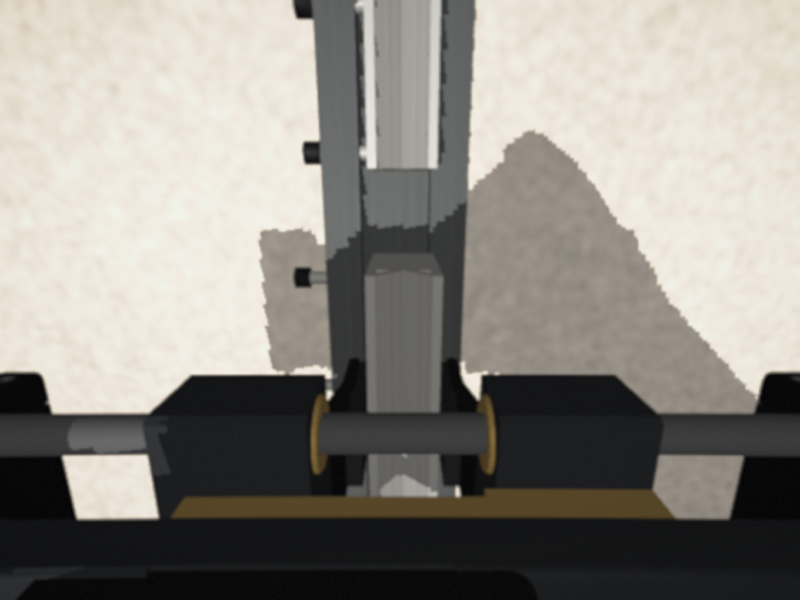

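```bash
python3 join.py wrist6 255 345 0 120 613 232 -9; sed -i 's/yaw=-9.2/yaw=-9.4/' p2.py; python3 p2.py -80 3 14
```

```text
wrist6 6073 join 613.72 232.46 z 20.82 yaw -9.42 0.35155036846315824 0 dies extent [0.61159053 0.21294727 0.05572258] [0.66537871 0.2440627  0.06876729]
t 6.9333 pos [533.6 245.8  75.9] F [-0.1  0.2 -7.1] w 23.8
turn deg [0.26 0.31 0.06] shift in target axes [ 1.7 -3.  16.1] shift in current axes [ 1.8 -3.1 16.1] world [  2.2   2.7 -16.1]
seg in join -81.7 0.0 30.1
```

Call:
step_arm --rows '[[[0.2, 0.3, 0.2], [2, -3, 3], 15], [[0, 0, 0], [0, 0, 6], 15], [[0, 0, 0], [0, 0, 5], 15], [[0, 0, 0], [0, 0, 0], 15]]'

```text
time: 7.27
position: [0.5388, 0.2508, 0.0655]
tool_rot: [-3.127, 0.26, -0.012]
ft_force: [0.0, -1.0, -7.4]
grip_width: 0.271
```

```bash
python3 p2.py -80 3 0
```

```text
t 7.2667 pos [538.8 250.8  65.5] F [ 0.  -1.  -7.4] w 23.6
turn deg [-0.27 -0.44 -0.11] shift in target axes [-2.6  2.8 19.7] shift in current axes [-2.7  2.9 19.7] world [ -3.   -2.4 -19.7]
seg in join -77.4 5.8 19.7
```

Call:
step_arm --rows '[[[-0.2, -0.3, -0.1], [-1, 2, 0], 15], [[0, 0, 0], [0, 0, 0], 15]]'

```text
time: 7.43
position: [0.5373, 0.2492, 0.0659]
tool_rot: [-3.13, 0.256, -0.004]
ft_force: [-0.4, -0.0, -6.9]
grip_width: 0.27
```

```bash
python3 p2.py -80 3 0
```

```text
t 7.4333 pos [537.3 249.2  65.9] F [-0.4 -0.  -6.9] w 23.5
turn deg [-0.06 -0.14  0.04] shift in target axes [-1.4  1.  20.1] shift in current axes [-1.5  1.  20.1] world [ -1.6  -0.7 -20.1]
seg in join -78.6 4.0 20.1
```

Call:
step_arm --rows '[[[0, -0.1, 0], [0, 0.8, 3], 15], [[0, 0, 0], [0, 0, 4], 15], [[0, 0, 0], [0, 0, 2], 15], [[0, 0, 0], [0, 0, 0], 15]]'

```text
time: 7.77
position: [0.5377, 0.2484, 0.0568]
tool_rot: [-3.129, 0.257, -0.003]
ft_force: [0.1, 0.0, -7.8]
grip_width: 0.271
```

```bash
python3 p2.py -80 3 0
```

```text
t 7.7667 pos [537.7 248.4  56.8] F [ 0.1  0.  -7.8] w 23.5
turn deg [-0.1  -0.09  0.03] shift in target axes [-1.9  0.3 11. ] shift in current axes [-1.9  0.3 11. ] world [ -1.9   0.  -11. ]
seg in join -78.1 3.3 11.0
```

Lined up at lip height. Lowering gently into the groove.

Call:
step_arm --rows '[[[0, 0, 0], [0, 0.2, 2.5], 15], [[0, 0, 0], [0, 0, 2.5], 15], [[0, 0, 0], [0, 0, 1], 15], [[0, 0, 0], [0, 0, 0], 15]]'

```text
time: 8.1
position: [0.5375, 0.2481, 0.0497]
tool_rot: [-3.13, 0.257, -0.002]
ft_force: [-0.5, 0.2, -7.3]
grip_width: 0.275
```

```bash
python3 p2.py -80 3 0
```

```text
t 8.1 pos [537.5 248.1  49.7] F [-0.5  0.2 -7.3] w 23.9
turn deg [-0.08 -0.06  0.03] shift in target axes [-1.8 -0.1  3.9] shift in current axes [-1.8 -0.1  3.9] world [-1.8  0.4 -3.9]
seg in join -78.2 2.9 3.9
```

Call:
step_arm --rows '[[[0, 0, 0], [0, 0, 1.5], 15], [[0, 0, 0], [0, 0, 1], 15], [[0, 0, 0], [0, 0, 0.5], 15], [[0, 0, 0], [0, 0, 0], 15]]'

```text
time: 8.43
position: [0.5377, 0.2482, 0.0466]
tool_rot: [-3.13, 0.256, -0.002]
ft_force: [-0.3, 0.7, -7.1]
grip_width: 0.274
```

```bash
python3 p2.py -80 3 0
```

```text
t 8.4333 pos [537.7 248.2  46.6] F [-0.3  0.7 -7.1] w 23.9
turn deg [-0.1  -0.08  0.03] shift in target axes [-2.   0.1  0.8] shift in current axes [-2.   0.1  0.8] world [-2.   0.2 -0.8]
seg in join -78.0 3.1 0.8
```

Call:
step_arm --rows '[[[0, 0, 0], [0, 0, 0.8], 15], [[0, 0, 0], [0, 0, 0.6], 15], [[0, 0, 0], [0, 0, 0], 15]]'

```text
time: 8.68
position: [0.5379, 0.2483, 0.0467]
tool_rot: [-3.13, 0.256, -0.003]
ft_force: [-0.2, 0.0, -8.0]
grip_width: 0.27
```

```bash
python3 p2.py -80 3 0
```

```text
t 8.6833 pos [537.9 248.3  46.7] F [-0.2  0.  -8. ] w 23.5
turn deg [-0.09 -0.1   0.03] shift in target axes [-2.1  0.2  0.9] shift in current axes [-2.1  0.2  0.9] world [-2.1  0.1 -0.9]
seg in join -77.9 3.2 0.9
```

Call:
step_arm --rows '[[[0, 0, 0], [0, 0, 1.5], 15], [[0, 0, 0], [0, 0, 1.5], 15]]'

```text
time: 8.85
position: [0.538, 0.2484, 0.0465]
tool_rot: [-3.13, 0.256, -0.003]
ft_force: [-4.9, -2.0, 6.7]
grip_width: 0.268
```

```bash
python3 p2.py -80 3 0
```

```text
t 8.85 pos [538.  248.4  46.5] F [-4.9 -2.   6.7] w 23.3
turn deg [-0.06 -0.12  0.03] shift in target axes [-2.2  0.4  0.7] shift in current axes [-2.2  0.4  0.7] world [-2.3 -0.  -0.7]
seg in join -77.8 3.4 0.7
```

The force rose by about 15 N, so the segment is on the groove floor. Opening briefly so it settles flat.

Call:
step_arm --rows '[[[0, 0, 0], [0, 0, 0], 15], [[0, 0, 0], [0, 0, -1], 30], [[0, 0, 0], [0, 0, -0.5], 34], [[0, 0, 0], [0, 0, 0], 34], [[0, 0, 0], [0, 0, 0], 34]]'

```text
time: 9.27
position: [0.5424, 0.2508, 0.0518]
tool_rot: [-3.124, 0.256, -0.018]
ft_force: [-0.5, 0.6, 0.1]
grip_width: 0.384
```

```bash
python3 p2.py -80 3 0;python3 snap.py 7 wrist;python3 inhand.py 7 250 315 180 265 26;python3 join.py wrist7 255 345 0 120 613 232 -9
```

```text
t 9.2667 pos [542.4 250.8  51.8] F [-0.5  0.6  0.1] w 33.4
turn deg [-0.43 -0.63  0.03] shift in target axes [-6.1  3.4  6. ] shift in current axes [-6.2  3.4  5.9] world [-6.6 -2.3 -6. ]
seg in join -73.9 6.4 6.0
9.2667 [0.54237628 0.25076754 0.0518285 ] q [-0.282  0.361 -0.232  1.784  0.098  0.995 -2.287] F [-0.45  0.56  0.12] w 33.41
[[ 0.9866 -0.1627  0.0121]
 [-0.1628 -0.9866  0.0057]
 [ 0.011  -0.0076 -0.9999]]
in hand (tool x,-y,-z; roll pitch yaw) 4619 [ -4.44   1.51 -30.79   4.79  -0.35  -0.73] 0.4261977920637899 5
wrist7 7083 join 620.63 231.35 z 20.84 yaw -9.42 0.3424123191487354 0 dies extent [0.6184004  0.21226335 0.05620385] [0.66677981 0.24280305 0.06881417]
```

View pics/wrist7.png

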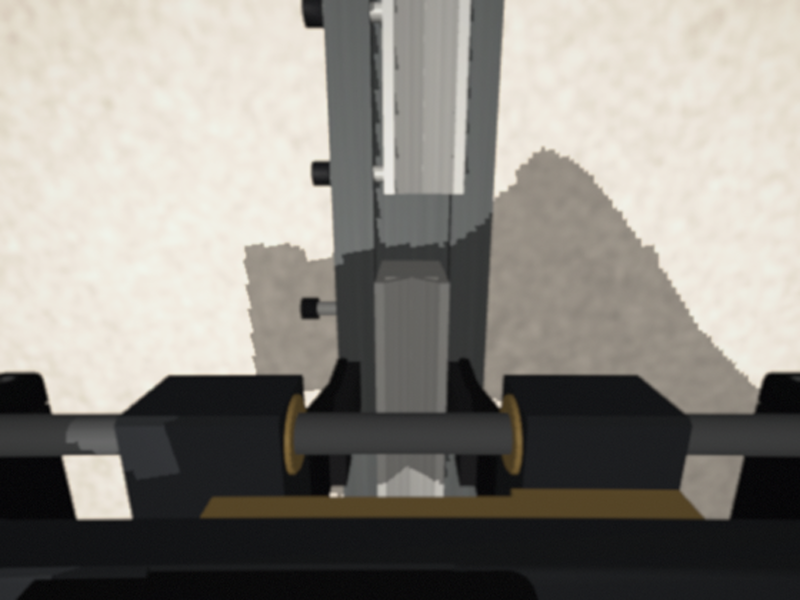

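```bash
python3 join.py wrist7 255 345 0 150 613 232 -9
cat > seg.py <<'E'
from fit import *
import sys
def run(tag,u0,u1,v0,v1,J=(613.7,232.5),yaw=-9.42,x0=-78,y0=3,off=0.82):
    d=load(f"{tag}.npz");W=cloud(d)[v0:v1,u0:u1].reshape(-1,3);W=W[~np.isnan(W[:,0])]*1000
    c,s=np.cos(np.radians(yaw)),np.sin(np.radians(yaw));D=W[:,:2]-np.array(J)
    Q=np.stack([c*D[:,0]+s*D[:,1],-s*D[:,0]+c*D[:,1],W[:,2]-20-off],1)
    k=(Q[:,2]>15)&(Q[:,2]<60)&(Q[:,1]<25)&(Q[:,1]>-18);Q=Q[k]
    x,r=fit(Q/1000,[x0,y0,0,0,0,0]);print("seg in join",k.sum(),x.round(2),np.median(r).round(2),(r>3).sum())
if __name__=="__main__": run(sys.argv[1],*map(int,sys.argv[2:6]),x0=float(sys.argv[6]))
E
python3 seg.py wrist7 258 318 180 255 -78;python3 seg.py wrist7 258 318 180 240 -78
python3 - <<'E'
from h import *
d=load("wrist7.npz");W=cloud(d)
for v in(200,220): print([(u,)+tuple((W[v,u]*1000).round(1).tolist()) for u in range(258,322,3)])
E
```

```text
wrist7 7959 join 614.09 232.42 z 20.85 yaw -9.4 0.3430677922796033 0 dies extent [0.61199139 0.21226335 0.05620385] [0.66677981 0.24392825 0.06881417]
seg in join 3439 [-7.754e+01  3.260e+00 -6.000e-02 -1.100e-01  2.000e-01  0.000e+00] 0.26 7
seg in join 2681 [-7.748e+01  3.400e+00 -1.600e-01 -7.000e-02  3.100e-01 -1.400e-01] 0.25 0
[(258, 581.0, 258.2, 30.9), (261, 580.9, 256.4, 31.5), (264, 587.7, 251.3, 66.3), (267, 587.5, 249.9, 66.4), (270, 587.3, 248.5, 66.6), (273, 586.5, 247.3, 64.1), (276, 586.5, 245.9, 64.9), (279, 585.8, 244.6, 62.8), (282, 585.1, 243.3, 60.4), (285, 584.6, 241.9, 59.0), (288, 584.3, 240.5, 59.0), (291, 584.3, 239.1, 60.0), (294, 584.1, 237.6, 60.1), (297, 584.3, 236.2, 62.2), (300, 584.5, 234.9, 64.1), (303, 584.6, 233.5, 65.6), (306, 584.6, 232.2, 66.3), (309, 584.6, 230.9, 67.3), (312, 584.1, 229.5, 66.2), (315, 576.0, 225.9, 31.9), (318, 575.3, 224.1, 30.3), (321, 575.2, 222.4, 31.0)]
[(258, 569.3, 260.4, 30.9), (261, 569.1, 258.6, 31.4), (264, 578.4, 252.9, 66.9), (267, 578.2, 251.5, 66.8), (270, 577.9, 250.2, 66.5), (273, 576.8, 249.0, 63.6), (276, 576.4, 247.6, 62.9), (279, 575.9, 246.3, 61.8), (282, 575.4, 244.9, 61.0), (285, 574.5, 243.6, 58.6), (288, 574.1, 242.1, 58.1), (291, 574.0, 240.7, 58.4), (294, 574.6, 239.1, 61.4), (297, 574.9, 237.7, 63.4), (300, 574.9, 236.3, 64.0), (303, 575.1, 234.9, 65.7), (306, 575.5, 233.6, 67.6), (309, 575.2, 232.2, 67.4), (312, 574.5, 230.8, 65.9), (315, 563.9, 227.5, 31.1), (318, 563.6, 225.7, 31.0), (321, 563.6, 224.1, 31.8)]
```

Fit check: the segment is flat and upright at x = −77.5, y = +3.3, z ≈ 0 mm in the join frame, with yaw about 0. Next I'll regrasp and slide it.

```bash
sed -i 's/613.6,232.5/613.8,232.5/;s/yaw=-9.4$/yaw=-9.42/' p2.py; python3 p2.py -77.5 3.3 2
```

```text
t 9.3167 pos [542.5 250.8  52. ] F [0.3 0.2 0.4] w 33.6
turn deg [-0.44 -0.65  0.05] shift in target axes [-3.5  3.1  4.2] shift in current axes [-3.6  3.2  4.1] world [-4.  -2.5 -4.2]
seg in join -74.0 6.4 6.2
```

Call:
step_arm --rows '[[[-0.4, -0.6, 0], [-3.5, 3, 2], 34], [[0, 0, 0], [0, 0, 1.5], 34], [[0, 0, 0], [0, 0, 0], 34]]'

```text
time: 9.57
position: [0.539, 0.2487, 0.0489]
tool_rot: [-3.13, 0.256, -0.002]
ft_force: [0.2, 0.3, -0.0]
grip_width: 0.393
```

```bash
python3 p2.py -77.5 3.3 2
```

```text
t 9.5667 pos [539.  248.7  48.9] F [ 0.2  0.3 -0. ] w 34.2
turn deg [-0.07 -0.08  0.05] shift in target axes [-0.5  0.4  1.1] shift in current axes [-0.5  0.4  1.1] world [-0.6 -0.3 -1.1]
seg in join -77.0 3.7 3.1
```

Well centred. Grip with 20 N.

Call:
step_arm --rows '[[[0, -0.1, 0], [0, 0.3, 0.5], 20], [[0, 0, 0], [0, 0, 0], 15], [[0, 0, 0], [0, 0, 0], 15], [[0, 0, 0], [0, 0, 0], 15]]' --grip_force 20

```text
time: 9.9
position: [0.5389, 0.2484, 0.048]
tool_rot: [-3.13, 0.256, 0.001]
ft_force: [0.2, -1.0, 0.4]
grip_width: 0.271
```

Call:
step_arm --rows '[[[0, 0, 0], [0, 1.5, 0], 15], [[0, 0, 0], [0, 1.5, 0], 15], [[0, 0, 0], [0, 0, 0], 15]]'

```text
time: 10.15
position: [0.5387, 0.2478, 0.0481]
tool_rot: [-3.126, 0.254, -0.001]
ft_force: [0.5, -0.4, 0.5]
grip_width: 0.276
```

```bash
python3 p2.py -52 0 2
```

```text
t 10.15 pos [538.7 247.8  48.1] F [ 0.5 -0.4  0.5] w 24.0
turn deg [-0.3  -0.01  0.12] shift in target axes [25.2  2.8  0.3] shift in current axes [25.2  2.8  0.3] world [24.4 -6.9 -0.3]
seg in join -77.2 2.8 2.3
```

Call:
step_arm --rows '[[[-0.2, 0, 0.1], [3, 2, 0], 15], [[0, 0, 0], [4, 2, 0], 15], [[0, 0, 0], [4, 1.5, 0], 15], [[0, 0, 0], [0, 0, 0], 15]]'

```text
time: 10.48
position: [0.5423, 0.2448, 0.048]
tool_rot: [-3.129, 0.249, 0.017]
ft_force: [3.0, 0.1, -3.1]
grip_width: 0.275
```

```bash
python3 p2.py -52 0 2
```

```text
t 10.4833 pos [542.3 244.8  48. ] F [ 3.   0.1 -3.1] w 23.9
turn deg [-0.11  0.64  0.3 ] shift in target axes [21.1  0.4  0.2] shift in current axes [21.1  0.5 -0. ] world [20.8 -3.9 -0.2]
seg in join -73.1 0.4 2.2
```

Call:
step_arm --rows '[[[-0.1, 0.6, 0.3], [5, 0.8, 0], 15], [[0, 0.2, 0], [5, 0.5, 0], 15], [[0, 0, 0], [5, 0.5, 0], 15], [[0, 0, 0], [3, 0.5, 0], 15]]'

```text
time: 10.82
position: [0.5484, 0.2435, 0.048]
tool_rot: [3.129, -0.252, -0.028]
ft_force: [-5.8, 1.2, 2.8]
grip_width: 0.275
```

```bash
python3 p2.py -52 0 2
```

```text
t 10.8167 pos [548.4 243.5  48. ] F [-5.8  1.2  2.8] w 23.9
turn deg [0.25 1.02 0.23] shift in target axes [14.9  0.1  0.2] shift in current axes [14.9  0.2 -0. ] world [14.7 -2.6 -0.2]
seg in join -66.9 0.1 2.2
```

Call:
step_arm --rows '[[[0.2, 0.8, 0.2], [6, 0.3, 0], 15], [[0, 0.3, 0], [6, 0.3, 0], 15], [[0, 0.2, 0], [6, 0.3, 0], 15], [[0, 0, 0], [3, 0.3, 0], 15]]'

```text
time: 11.15
position: [0.5556, 0.2426, 0.0481]
tool_rot: [3.126, -0.249, -0.031]
ft_force: [-4.7, 0.9, 2.8]
grip_width: 0.27
```

```bash
python3 p2.py -52 0 2
```

```text
t 11.15 pos [555.6 242.6  48.1] F [-4.7  0.9  2.8] w 23.5
turn deg [0.43 1.12 0.31] shift in target axes [7.7 0.4 0.3] shift in current axes [7.7 0.4 0.1] world [ 7.5 -1.6 -0.3]
seg in join -59.7 0.4 2.3
```

Call:
step_arm --rows '[[[0.3, 0.8, 0.3], [5, 0.5, 0], 15], [[0, 0.4, 0], [4, 0.5, 0], 15], [[0, 0.2, 0], [3, 0.4, 0], 15]]'

```text
time: 11.4
position: [0.5579, 0.242, 0.048]
tool_rot: [3.126, -0.253, -0.02]
ft_force: [-7.6, 2.0, 5.1]
grip_width: 0.278
```

```bash
python3 p2.py -52 0 2; python3 snap.py 8 wrist
```

```text
t 11.4 pos [557.9 242.   48. ] F [-7.6  2.   5.1] w 24.2
turn deg [0.36 0.71 0.16] shift in target axes [5.3 0.3 0.2] shift in current axes [5.3 0.3 0.1] world [ 5.2 -1.1 -0.2]
seg in join -57.3 0.3 2.2
11.4 [0.55786165 0.24204045 0.04796693] q [-0.268  0.403 -0.223  1.734  0.099  1.029 -2.258] F [-7.56  1.98  5.11] w 24.18
[[ 0.9869 -0.1609 -0.0133]
 [-0.1609 -0.987  -0.0041]
 [-0.0125  0.0062 -0.9999]]
```

View pics/wrist8.png

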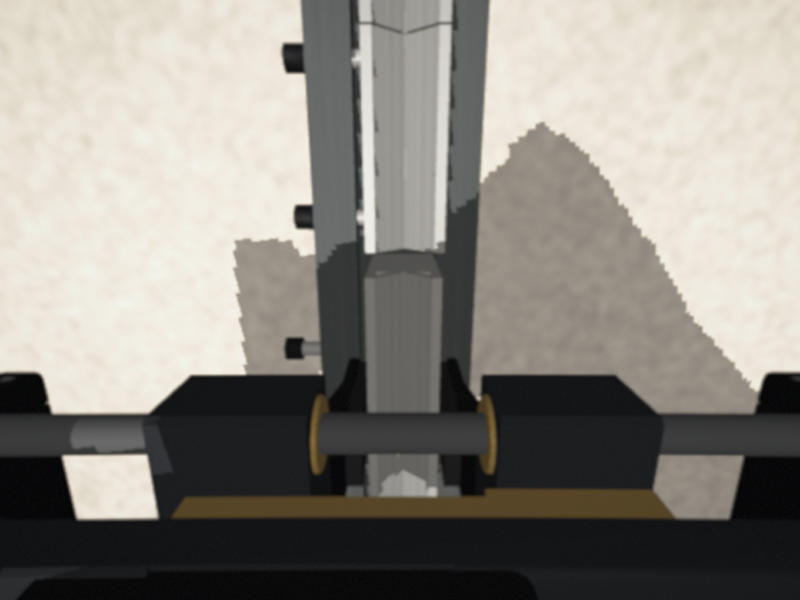

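The wrist view shows a gap of about 6 mm between the dies' end (row 250) and the segment's top end edge (row 275). Closing it slowly.

Call:
step_arm --rows '[[[0.2, 0.6, 0.2], [4, 0.7, 0], 15], [[0, 0.3, 0], [4, 0.5, 0], 15], [[0, 0.2, 0], [3, 0.5, 0], 15]]'

```text
time: 11.7
position: [0.5586, 0.2419, 0.048]
tool_rot: [3.126, -0.253, -0.018]
ft_force: [-6.0, 1.9, 3.4]
grip_width: 0.277
```

```bash
python3 p2.py -50 0 2
```

```text
t 11.7 pos [558.6 241.9  48. ] F [-6.   1.9  3.4] w 24.1
turn deg [0.37 0.64 0.15] shift in target axes [6.6 0.2 0.2] shift in current axes [6.6 0.3 0.1] world [ 6.5 -1.3 -0.2]
seg in join -56.6 0.2 2.2
```

Call:
step_arm --rows '[[[0.2, 0.5, 0.1], [6, 0.5, -0.3], 15], [[0, 0.3, 0], [6, 0.5, -0.3], 15]]'

```text
time: 11.87
position: [0.5631, 0.2411, 0.048]
tool_rot: [3.126, -0.252, -0.016]
ft_force: [-8.2, 2.0, 5.6]
grip_width: 0.278
```

```bash
python3 p2.py -50 0 2
```

```text
t 11.8667 pos [563.1 241.1  48. ] F [-8.2  2.   5.6] w 24.2
turn deg [0.33 0.57 0.19] shift in target axes [2.  0.2 0.2] shift in current axes [2.  0.2 0.2] world [ 2.  -0.5 -0.2]
seg in join -52.0 0.2 2.2
```

Call:
step_arm --rows '[[[0.1, 0.4, 0.1], [4, 0.5, 0], 15], [[0, 0.2, 0], [5, 0.5, 0], 15]]'

```text
time: 12.03
position: [0.5644, 0.241, 0.048]
tool_rot: [3.126, -0.251, -0.022]
ft_force: [-9.8, 1.9, 7.9]
grip_width: 0.276
```

```bash
python3 p2.py -50 0 2
```

```text
t 12.0333 pos [564.4 241.   48. ] F [-9.8  1.9  7.9] w 24.0
turn deg [0.4  0.77 0.22] shift in target axes [0.7 0.3 0.2] shift in current axes [0.7 0.3 0.2] world [ 0.7 -0.4 -0.2]
seg in join -50.7 0.3 2.2
```

Call:
step_arm --rows '[[[0.2, 0.5, 0.1], [6, 0.5, 0], 15], [[0, 0.2, 0], [6, 0.5, 0], 15]]'

```text
time: 12.2
position: [0.5658, 0.2408, 0.0479]
tool_rot: [3.125, -0.249, -0.033]
ft_force: [-16.3, 1.4, 12.1]
grip_width: 0.278
```

```bash
python3 p2.py -50 0 2; python3 snap.py 9 wrist
```

```text
t 12.2 pos [565.8 240.8  47.9] F [-16.3   1.4  12.1] w 24.2
turn deg [0.47 1.17 0.31] shift in target axes [-0.7  0.3  0.1] shift in current axes [-0.7  0.3  0.1] world [-0.7 -0.2 -0.1]
seg in join -49.3 0.3 2.1
12.2 [0.56580573 0.24081254 0.04790768] q [-0.263  0.421 -0.221  1.709  0.097  1.044 -2.246] F [-16.25   1.38  12.1 ] w 24.19
[[ 0.9872 -0.1583 -0.0215]
 [-0.1584 -0.9874 -0.0048]
 [-0.0204  0.0081 -0.9998]]
```

View pics/wrist9.png

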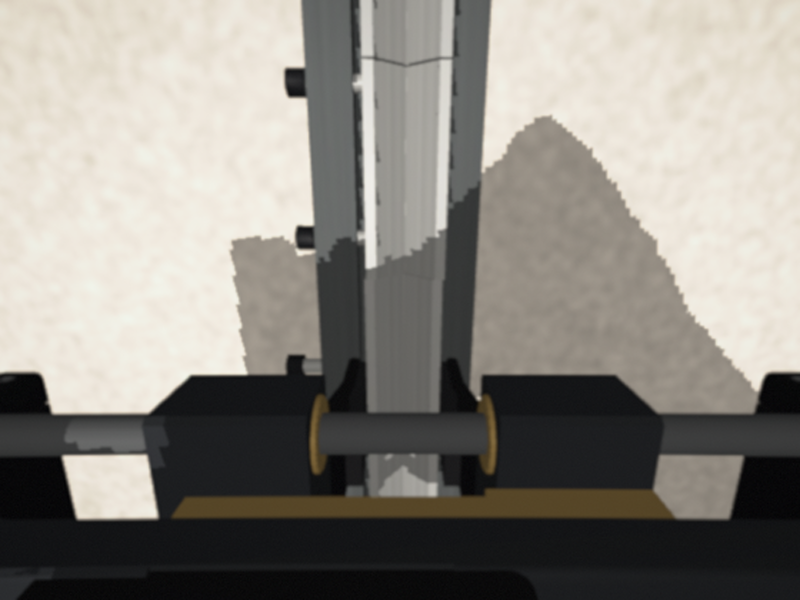

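It is touching: the force rose to 16 N and no gap shows at row 275. One more firm push, also towards the back wall.

Call:
step_arm --rows '[[[0.2, 0.8, 0.2], [7, 1, 0], 15], [[0, 0.3, 0.1], [8, 1.5, 0], 15]]'

```text
time: 12.42
position: [0.566, 0.2408, 0.0478]
tool_rot: [3.124, -0.25, -0.045]
ft_force: [-18.8, 2.6, 12.0]
grip_width: 0.274
```

```bash
python3 p2.py -50 0 2; python3 snap.py 10 wrist
python3 - <<'E'
from h import *
im=load("wrist10.npz")["frame"][150:260,225:345,::-1];cv2.imwrite("pics/c10.png",np.clip(cv2.resize(im,None,fx=5,fy=5,interpolation=cv2.INTER_CUBIC).astype(float)*1.6,0,255).astype(np.uint8))
E
python3 seg.py wrist10 240 325 195 262 -50
```

```text
t 12.4167 pos [566.  240.8  47.8] F [-18.8   2.6  12. ] w 23.8
turn deg [0.56 1.6  0.27] shift in target axes [-0.9  0.3  0. ] shift in current axes [-0.9  0.3  0.1] world [-1.  -0.2 -0. ]
seg in join -49.1 0.3 2.0
12.4167 [0.56604629 0.24077041 0.04784864] q [-0.262  0.426 -0.221  1.702  0.095  1.053 -2.243] F [-18.84   2.59  11.99] w 23.81
[[ 0.9869 -0.1588 -0.0291]
 [-0.159  -0.9873 -0.0051]
 [-0.028   0.0097 -0.9996]]
seg in join 3767 [-49.61   1.07   0.06   0.33   0.06  -0.44] 0.34 189
```

View pics/c10.png

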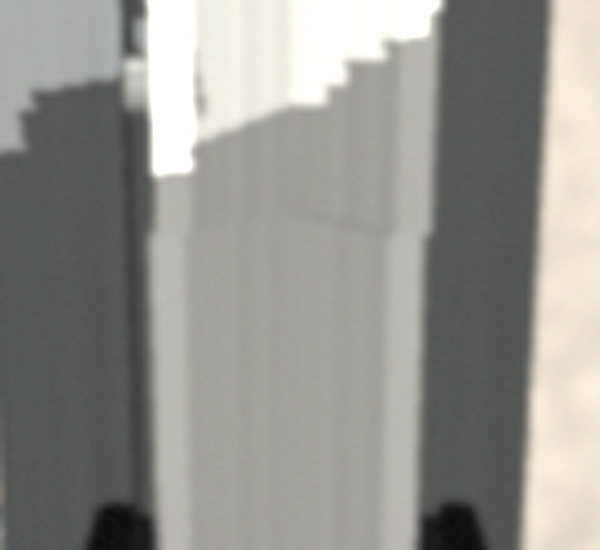

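Contact is confirmed. There is a small y offset left, under 1 mm, so I'll press it towards the back wall.

Call:
step_arm --rows '[[[0.3, 0.8, 0.2], [1, 4, 0], 15], [[0, 0.3, 0], [1, 5, 0], 15], [[0, 0, 0], [1, 5, 0], 15]]'

```text
time: 12.72
position: [0.5655, 0.2401, 0.0485]
tool_rot: [-3.117, 0.246, 0.011]
ft_force: [1.9, 10.8, -5.5]
grip_width: 0.276
```

```bash
python3 p2.py -50 0 2; python3 snap.py 11 wrist
python3 - <<'E'
from h import *
im=load("wrist11.npz")["frame"][150:260,225:345,::-1];cv2.imwrite("pics/c11.png",np.clip(cv2.resize(im,None,fx=5,fy=5,interpolation=cv2.INTER_CUBIC).astype(float)*1.6,0,255).astype(np.uint8))
E
python3 seg.py wrist11 250 318 197 250 -50
```

```text
t 12.7167 pos [565.5 240.1  48.5] F [ 1.9 10.8 -5.5] w 24.0
turn deg [-0.8   0.47  0.39] shift in target axes [-0.6 -0.4  0.7] shift in current axes [-0.6 -0.4  0.7] world [-0.5  0.5 -0.7]
seg in join -49.4 -0.4 2.7
12.7167 [0.56554876 0.24005599 0.04846489] q [-0.25   0.404 -0.225  1.731  0.085  1.016 -2.231] F [ 1.91 10.76 -5.45] w 24.01
[[ 0.9876 -0.157  -0.0059]
 [-0.1569 -0.9875  0.0151]
 [-0.0081 -0.014  -0.9999]]
seg in join 2812 [-50.96   0.19   0.57   1.25   0.73  -0.  ] 0.32 0
```

View pics/c11.png

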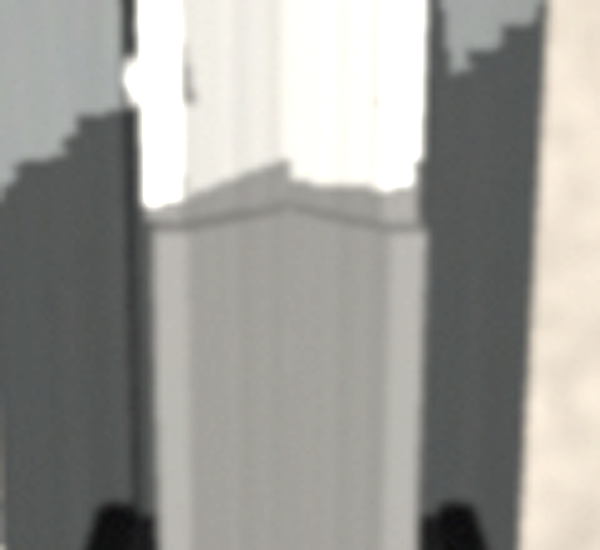

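It is on the wall but tilted slightly (roll about 1°) and about 1 mm back. I'll straighten it, press it down and forward, then release.

Call:
step_arm --rows '[[[-0.7, 0.4, 0.3], [2, 0.5, 1], 15], [[-0.3, 0.2, 0], [4, 0.5, 1], 15], [[0, 0.2, 0], [5, 0.5, 0.7], 15]]'

```text
time: 13.02
position: [0.5663, 0.2407, 0.0478]
tool_rot: [3.126, -0.251, -0.02]
ft_force: [-16.1, 1.0, 12.6]
grip_width: 0.27
```

```bash
python3 p2.py -50 0 2; python3 snap.py 12 wrist; python3 seg.py wrist12 250 318 197 250 -50
```

```text
t 13.0167 pos [566.3 240.7  47.8] F [-16.1   1.   12.6] w 23.5
turn deg [0.39 0.71 0.22] shift in target axes [-1.2  0.3 -0. ] shift in current axes [-1.2  0.3 -0. ] world [-1.3 -0.1  0. ]
seg in join -48.8 0.3 2.0
13.0167 [0.56634036 0.24066677 0.04776835] q [-0.265  0.416 -0.22   1.715  0.101  1.035 -2.251] F [-16.1    1.02  12.64] w 23.5
[[ 0.9871 -0.1598 -0.0133]
 [-0.1599 -0.9871 -0.0048]
 [-0.0123  0.0069 -0.9999]]
seg in join 2806 [-5.068e+01  1.700e-01  9.000e-02 -1.000e-01  1.000e-02  9.000e-02] 0.3 0
```

Call:
step_arm --rows '[[[0, 0, 0], [1, 0, 0], 15], [[0, 0, 0], [0.5, 0, 0], 26], [[0, 0, 0], [0, 0, 0], 32], [[0, 0, 0], [0, 0, 0], 36], [[0, 0, 0], [0, 0, 0], 36]]'

```text
time: 13.48
position: [0.5681, 0.2377, 0.0476]
tool_rot: [3.121, -0.253, -0.02]
ft_force: [0.1, -0.8, 0.1]
grip_width: 0.39
```

```bash
python3 p2.py -50 0 2; python3 snap.py 13 wrist; python3 seg.py wrist13 250 318 197 250 -50; python3 join.py wrist13 250 330 0 190 613 232 -9
```

```text
t 13.4833 pos [568.1 237.7  47.6] F [ 0.1 -0.8  0.1] w 33.9
turn deg [0.64 0.69 0.15] shift in target axes [-3.4 -2.3 -0.2] shift in current axes [-3.4 -2.3 -0.2] world [-3.   2.9  0.2]
seg in join -46.6 -2.3 1.8
13.4833 [0.56805494 0.23771516 0.04760657] q [-0.264  0.418 -0.217  1.712  0.104  1.038 -2.25 ] F [ 0.14 -0.76  0.09] w 33.93
[[ 0.9869 -0.161  -0.0138]
 [-0.1612 -0.9869 -0.009 ]
 [-0.0121  0.0111 -0.9999]]
seg in join 2808 [-4.825e+01  1.600e-01  2.000e-02  1.100e-01  6.000e-02  6.000e-02] 0.31 0
wrist13 10776 join 617.5 231.87 z 20.84 yaw -9.42 0.3454652158937086 1 dies extent [0.61702558 0.2083966  0.0553159 ] [0.69168939 0.24311655 0.06921754]
```

View pics/wrist13.png

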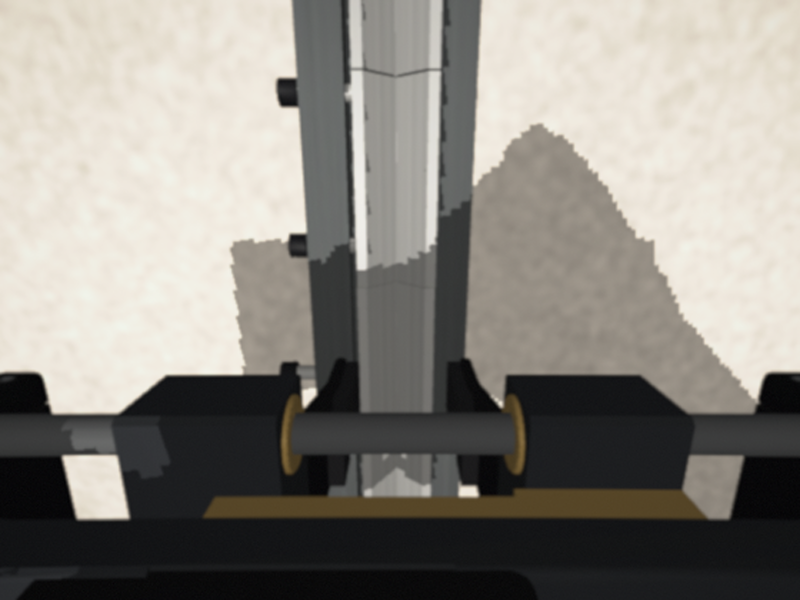

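Call:
step_arm --rows '[[[0, 0, 0], [-1, -2, 0], 40], [[0, 0, 0], [0, 0, -10], 40], [[0, 0, 0], [0, 0, -20], 40], [[0, 0, 0], [0, 0, -35], 40], [[0, 0, 0], [-20, 0, -35], 40], [[0, 0, 0], [-30, 0, -35], 40], [[0, 0, 0], [-30, 0, -20], 40], [[0, 0, 0], [0, 0, 0], 40], [[0, 0, 0], [0, 0, 0], 40]]'

```text
time: 14.28
position: [0.4911, 0.2532, 0.2113]
tool_rot: [3.12, -0.258, -0.019]
ft_force: [0.2, -1.2, 0.2]
grip_width: 0.46
```

```bash
python3 snap.py 14 wrist side scene
```

```text
14.2833 [0.49110417 0.25319959 0.21134141] q [-0.288  0.149 -0.262  1.703  0.041  1.311 -2.294] F [ 0.22 -1.23  0.21] w 40.01
[[ 0.9863 -0.1644 -0.0128]
 [-0.1646 -0.9863 -0.0096]
 [-0.0111  0.0116 -0.9999]]
```

View pics/wrist14.png

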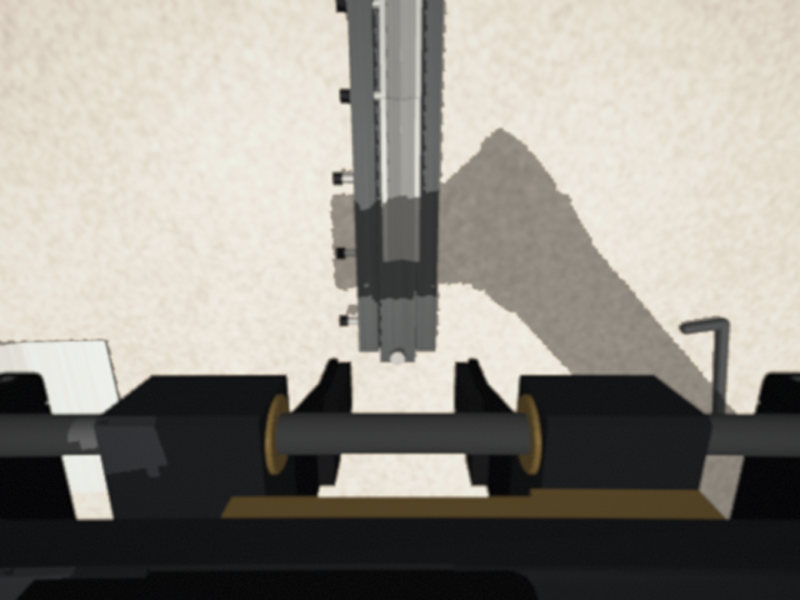

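View pics/side14.png

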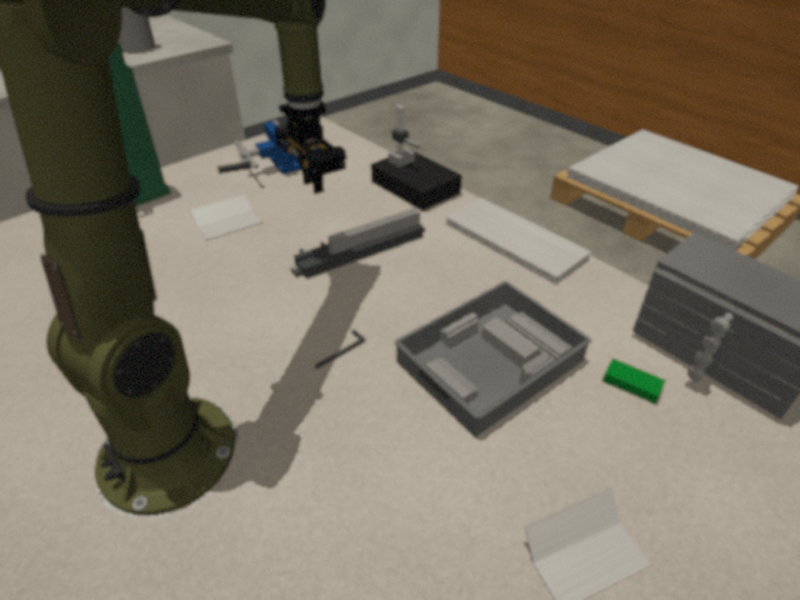

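Everything looks in place. Now measuring the final position with a fit and an enlarged crop of the joint.

Run:
```python
from fit import *
d=load("wrist14.npz");J=np.array([613.75,232.45]);yaw=-9.42
W=cloud(d)[0:200,240:320].reshape(-1,3);W=W[~np.isnan(W[:,0])]*1000
c,s=np.cos(np.radians(yaw)),np.sin(np.radians(yaw));D=W[:,:2]-J
Q=np.stack([c*D[:,0]+s*D[:,1],-s*D[:,0]+c*D[:,1],W[:,2]-20.82],1)
k=(Q[:,2]>14)&(Q[:,2]<60)&(abs(Q[:,1])<16)
a=Q[k&(Q[:,0]<-3)];b=Q[k&(Q[:,0]>3)]
# combined: fit bar seg with x from near end using long L fixed far end ignored
print(len(a),"seg",fit(a/1000,[-50,0,0,0,0,0])[0].round(2))
print(len(b),"die",fit(b/1000,[70,0,0,0,0,0],L=140,free=(0,1,1,1,1,1))[0].round(2))
im=d["frame"][40:200,235:325,::-1];cv2.imwrite("pics/c14.png",np.clip(cv2.resize(im[:110],None,fx=5,fy=5,interpolation=cv2.INTER_CUBIC).astype(float)*1.4,0,255).astype(np.uint8))
# hex key / folded compare via side images
for n in("side","scene"):
    pass
A=load("side4.npz")["frame"].astype(int);B=load("side14.npz")["frame"].astype(int)
for nm,X in {"hex":(600-0,0,0)}.items(): pass
```

```text
2876 seg [-49.89   0.22   0.11   0.09  -0.06   0.22]
1834 die [ 7.0e+01  2.8e-01 -1.3e-01  2.0e-01 -2.0e-01  3.0e-02]
```

View pics/c14.png

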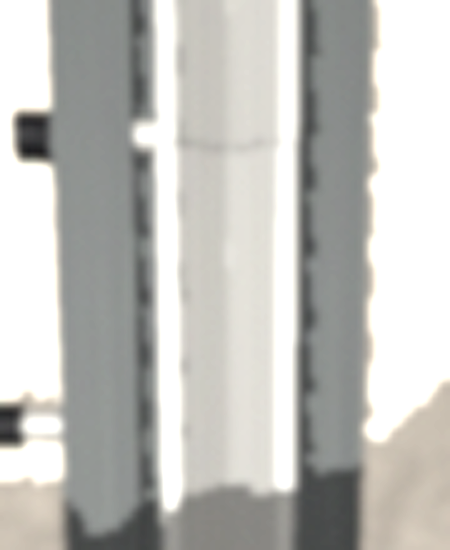

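```bash
python3 -c "
from bench import order
print(order.close_job())"
```

```text
the job is handed in; nothing more can be done
None
```

The segment is fitted in the holder and I handed the job in at about 14.4 s; handing in gives no verdict. I gripped it with the tool tilted to match its lean, lifted it out and set it in the groove about 27 mm clear of the clamped dies. I then let it settle, gripped it again, slid it along and pressed it against the dies and the back wall, and let go.

- **Position:** the last fit put it at x = −49.9, y = +0.2 and z = +0.1 mm from join. Tilt was about 0.1° and yaw about 0.2°. The clamped dies fitted at y = +0.3 mm, so the Vs line up.
- **Pressing:** the force on the tool reached about 19 N, of which roughly 8 N was sliding friction, so the end faces met with about 10 N. I had no direct reading of that contact force.
- **Surroundings:** by eye in the last pictures, the other tools are still in the crate and the hex key and folded parts have not moved. I did not measure them. The gripper was open and clear of everything.
- **Disagreements:**
  - The first press toward the back wall tilted the segment about 1°. I straightened and re-pressed it before letting go.
  - One fit just after release gave x = −48.3 mm, but its crop left out the segment's end, so I discarded it.
  - The scene and side cameras put the holder up to 6 mm from where the wrist camera did. I used the wrist camera.

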